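# Roll a lamp body up into its roller cradle and turn its hatch to the top

### The arm

A 6-joint arm with a two-finger parallel gripper is mounted at the origin on a cart in front of the work surface, level with it; the furniture and walls round the work are solid. World frame = base frame: x ahead of the robot, y to its left, z up, the work surface at z = 0. Lengths are in m, angles in rad, forces in N, time in s.
With the tool pointing down it reaches from about 0.25 to 0.725 m from the base axis. Payload 4 kg.
Tool frame: the origin (TCP) lies at the very end of the fingers, on their centre line; the grasp point (between the pads) lies 19 mm behind it; z points along the fingers, y is the line along which they close (so a half turn about z gives the same grasp; the last joint's range is limited). The gripper opens to 85 mm and grips with 20 to 120 N. Pads are 22 mm wide; open, the fingers measure 114 mm over their backs; the gripper's body (76 mm by 85 mm) begins 54 mm behind the grasp point. The pads swing forward as they close: fully open they stand 13 mm farther back than shut.
Start: joints at [-1.288, 0.241, 0.005, 1.335, 0, 1.571], TCP at [0.14, -0.48, 0.194] pointing down, gripper open.
Joint ranges: [-2.72, 2.72], [-1.05, 1.87], [-1.09, 1.28], [-1.99, 2.15], [-1.42, 1.44], [-3.14, 3.14]. Speed limits (rad/s): [2.79, 2.79, 3.14, 3.14, 3.14, 3.14].

### API

Orientations are given as a unit quaternion [x, y, z, w].
In Python, from workcell import bot, vision, workorder, boxes_of gives the robot as it stands.
- The arm moves only by the tool send_rows, never from a script. Its argument "motion" is text: rows parted by semicolons, each of 5 numbers parted by spaces: the closure, from -1 (fully open) to 1 (shut), so that 0 is half open, then the shift along the tool's x, y, z in cm, then the turn about the tool's z in rad. In form: claw x y z twist; .... A call has 1 to 5 rows; each row is the pose to reach, as a shift and turn from the pose commanded when the call began, along the tool's axes at that moment; what a row does not reach only later rows make up. A row lasts 1/10 s, in which the tool goes at most 50 mm and 8.59 degrees, less where a joint would pass 70% of its speed; a pose out of reach is approached as far as the arm can. A call with a gripper value outside its range is refused whole. The fingers move at their own pace and stop on an object; the grip force is fixed at half the most. Time passes only in rows, so rows that repeat a pose let the fingers close. It gives the time, the measured TCP pose, the force, the opening and the grip force at its end, in the units of the state.
- bot.get_obs(): the state, without advancing time (a new reading comes with each control period).
- vision.camera(name): name is "side" or "top" or "wrist"; returns the picture (400x640x3 uint8, red, green, blue); there is no depth.
- vision.camera_model(name): a dict with "fov_y" (degrees; the focal length in pixels is half the picture's height over the tangent of half this angle, whatever the lens; pixels are square), "cx", "cy" (the principal point, pixels), "world_from_camera" (4x4, takes a point from camera to world coordinates); the wrist camera has in their place "hand_eye" (4x4, takes a point from camera to tool coordinates, whose origin is the TCP and whose axes are the flange's). Camera axes: x right, y down, z forward; pixel columns grow to the right and rows downward; lengths in m; the calibration is good to about 2 mm. The wrist camera is an equidistant fisheye: a pixel r from the principal point sees the ray r / f radians off the axis. A picture is of the moment at which its call begins: read the wrist's pose just before it. camera_model takes no time and is no camera call.
- workorder.job_done(): hands the job in; it is judged then, once.
Trained networks look in the newest picture that a camera, given by its name, has taken for a name from the list of things; names that differ only in an ending like _2 or _b are one class to them, and where a whole thing is asked for, a point or a joint stands for the part that bears it (a point fixed in the world has none). Each returns a list of dicts, best first, with "conf" (0 to 1); they miss things now and then, are a little off and sometimes report something else, mostly with a low value. They report only what shows in the picture. A call takes as long as a camera call.
- boxes_of(camera, target): "rect" ([centre column, centre row, width, height] in pixels, round what is visible of it).
The state is a dict: "clock": time; "joint_pos": joint angles; "joint_vel": joint speeds; "tau": joint torques, N m; "eef_pos": TCP position; "tool_rot": TCP orientation; "ft_force": force on the tool from outside, world axes, zero at the start; "ft_torque": the same for the moment, N m; "grip_width": finger opening in m; "grasp_force": force on a finger pad.
Only numpy, scipy, OpenCV 4.12 (cv2) and the standard library are available. Lean on these libraries where they do the work, as an engineer would, in place of code of your own. Each camera call takes 0.05 s, during which the arm holds its last target. There are 200 camera calls.

### The job

The lamp body lying on the table has to go into the blue roller cradle for service: keep the gripper's closed fingers on top of it like a flat palm and roll it along the table, up the ramp and in, until it sits on all four rubber rollers. Then, again from the top with closed fingers, turn it on the rollers until the orange hatch with the two screws faces straight up, and take the hand away with the lamp lying still. Press gently, for the tube is thin; do not lift the lamp or shove it from low behind, and leave the other things on the table where they are.

Things in the scene. Friction and masses are not known exactly. Their poses are not given: they have to be found in the camera images.
- lamp: lamp body, a lying cylinder 112 mm long, about 0.35 kg: black end caps of 90 mm diameter, 18 mm long each, on which it rolls, and between them 76 mm of thin aluminium tube of 84 mm diameter that sits up to 2 mm out of true in the caps, so its top rises and falls as it rolls. Press with 5 to 10 N; 20 N dents it, and so does a knock: touch down slowly. Origin on the caps' axis, half-way along; y is the axis.
- hatch (a point): centre of the orange hatch cover, flush on the round side of the aluminium tube, about 42 mm from the axis; 62 mm long along the tube, 30 mm round it, two steel screws 48 mm apart in it. z points straight out of the hatch, away from the tube's axis (the hatch is on top when z points up); y lies along the tube.
- seat (a point): where the lamp's centre lies when it is seated on the cradle's four rollers, 47 mm above the table. Axes of the cradle: x points from the ramp to the back stop (the way to roll), y along the rollers, z up.
- crest (a point): middle of the ramp's crest, 8 mm above the table and 31 mm before the seat; axes of the cradle. The ramp climbs to it over 20 mm from a foot 1.5 mm high. Let go of on the ramp, the lamp rolls back and may roll off the table; past the crest it sinks 6 mm on to the rollers by itself. Side cheeks 129 mm apart, 26 mm high, guide it; their flared mouth begins 64 mm before the crest.
- cradle: blue sheet-steel roller cradle, fixed to the table. Origin on the table under the seat; x from ramp to back stop. Rubber rollers of 8 mm diameter at x = -24 and 24 mm, y = -45 and 45 mm, tops 8.6 mm high; they turn against a brake of about 0.4 N per axle, so the lamp stays as turned. Cheeks there 36 mm high; back stop 62 mm high at x = 50 mm, 5 mm behind the seated lamp.
- screwdriver_1: orange screwdriver, 160 mm long, lying on the table; leave alone
- screwdriver_2: green screwdriver, 128 mm long, lying on the table; leave alone
- side_cutter: red side cutter, 129 mm long, lying on the table; leave alone
- nose_pliers: blue nose pliers, 152 mm long, lying on the table; leave alone
- tape_roll: roll of masking tape, 98 mm across, 48 mm high; leave alone
- kit_box: closed cardboard kit box, 80 x 166 x 36 mm; leave alone

How it is judged:
By the outcome, as a careful person would: the job done as asked, in the order asked, and still so for the second after the job is handed in, with the robot touching nothing.
It also fails if it takes over 72 s, if anything falls off the work surface, if the arm or the gripper's body presses on something with over 40 N, if the wrist force passes 120 N, or if a joint passes its speed limit or range.

## Working session

There is one attempt and no reset: what is moved stays moved. The work goes in short steps, Python scripts to look and compute and a tool call to move; the robot and the scene stay as the last step left them, time stands still between calls to the robot, and variables do not carry over. Pictures are saved under pics/ and viewed, at most 10 in all, crops included, and the job is handed in when it is done.

Besides the shell and the picture viewer there is one more tool, called after "Emit:" as name(argument=value, ...) on one line, values as JSON. send_rows: Moves the arm, as the interface text tells. Its arguments: {"type":"object","properties":{"motion":{"type":"string"}},"required":["motion"]}

```bash
mkdir -p pics; ls; cat > h.py <<'E'
import numpy as np, cv2
from workcell import bot, vision, workorder, boxes_of
def snap(n,f):
    im=vision.camera(n); cv2.imwrite(f'pics/{f}.png',im[:,:,::-1]); return im
def ray(n,u,v):
    m=vision.camera_model(n); f=200/np.tan(np.radians(m['fov_y'])/2)
    d=np.array([(u-m['cx'])/f,(v-m['cy'])/f,1.]); T=np.array(m['world_from_camera'])
    return T[:3,3],T[:3,:3]@d
def at_z(n,u,v,z):
    o,d=ray(n,u,v); return o+d*(z-o[2])/d[2]
def proj(n,p):
    m=vision.camera_model(n); f=200/np.tan(np.radians(m['fov_y'])/2); T=np.array(m['world_from_camera'])
    c=T[:3,:3].T@(np.array(p)-T[:3,3]); return m['cx']+f*c[0]/c[2], m['cy']+f*c[1]/c[2]
E
python3 - <<'E'
from h import *
np.set_printoptions(precision=3,suppress=True)
a=snap('top','top0')
for t in ['lamp','hatch','cradle','seat','crest','tape_roll','kit_box']:
    print(t,[(np.round(b['rect']),round(b['conf'],2)) for b in boxes_of('top',t)[:2]])
b=snap('side','side0')
for t in ['lamp','hatch','cradle']:
    print(t,[(np.round(b['rect']),round(b['conf'],2)) for b in boxes_of('side',t)[:2]])
for n in ['top','side']: print(vision.camera_model(n))
o=bot.get_obs();print({k:np.round(v,3) for k,v in o.items()})
cv2.imwrite('pics/both.png',np.vstack([a,b])[:,:,::-1][:, :])
E
```

```text
pics
lamp [(array([302., 260.,  46.,  53.]), 0.67), (array([323., 152.,  31.,  35.]), 0.4)]
hatch [(array([301., 262.,  43.,  62.]), 0.7), (array([220., 177.,  76.,  47.]), 0.65)]
cradle [(array([252., 252.,  86.,  71.]), 0.84)]
seat [(array([245., 251.,  76.,  76.]), 0.75)]
crest [(array([250., 252.,  80.,  69.]), 0.67)]
tape_roll [(array([242., 137.,  44.,  45.]), 0.83), (array([402., 172.,  34.,  52.]), 0.2)]
kit_box [(array([221., 176.,  77.,  48.]), 0.78)]
lamp [(array([263., 213.,  69.,  54.]), 0.76), (array([261., 194.,  76.,  64.]), 0.52)]
hatch [(array([263., 213.,  64.,  50.]), 0.57)]
cradle [(array([262., 191.,  75.,  60.]), 0.73)]
{'fov_y': 48.64801992878566, 'cx': 314.3153659790269, 'cy': 194.9248639289571, 'world_from_camera': array([[ 0.029, -0.994,  0.107,  0.478],
       [-1.   , -0.029,  0.007,  0.141],
       [-0.004, -0.107, -0.994,  1.031],
       [ 0.   ,  0.   ,  0.   ,  1.   ]])}
{'fov_y': 48.724888243807776, 'cx': 316.46831816203724, 'cy': 193.45060046143684, 'world_from_camera': array([[ 0.942, -0.157,  0.295,  0.29 ],
       [-0.334, -0.491,  0.804, -0.56 ],
       [ 0.018, -0.857, -0.516,  0.536],
       [ 0.   ,  0.   ,  0.   ,  1.   ]])}
{'clock': np.float64(0.6), 'joint_pos': array([-1.288,  0.241,  0.005,  1.335, -0.   ,  1.571]), 'joint_vel': array([ 0.001, -0.002, -0.   ,  0.001,  0.001, -0.001]), 'tau': array([  0.   , -37.198,  25.257,   0.001,   0.   ,   0.   ]), 'eef_pos': array([ 0.14 , -0.48 ,  0.194]), 'tool_rot': array([0.99 , 0.141, 0.   , 0.   ]), 'ft_force': array([ 0.202, -0.184, -0.259]), 'ft_torque': array([ 0.061, -0.011,  0.01 ]), 'grasp_force': np.float64(0.0), 'grip_width': np.float64(0.085)}
```

```bash
python3 - <<'E'
import cv2,numpy as np
a=cv2.imread('pics/top0.png');b=cv2.imread('pics/side0.png')
a=cv2.resize(a[200:310,180:360],None,fx=4,fy=4,interpolation=3)[:, :720]
b=cv2.resize(b[130:270,180:360],None,fx=4,fy=4,interpolation=3)
cv2.imwrite('pics/a.png',a);cv2.imwrite('pics/b.png',b)
E
```

```text
(no output)
```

View pics/a.png

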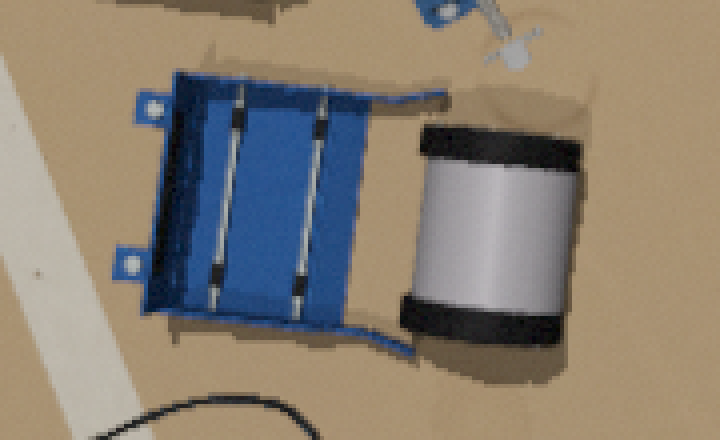

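View pics/b.png

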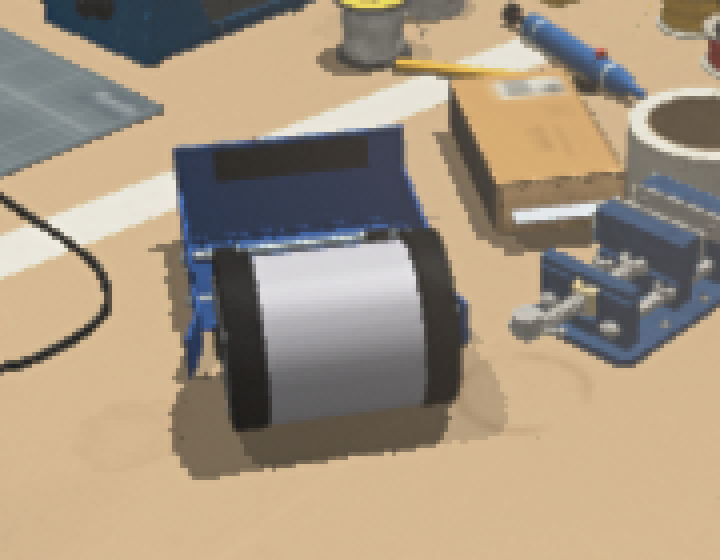

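View pics/top0.png

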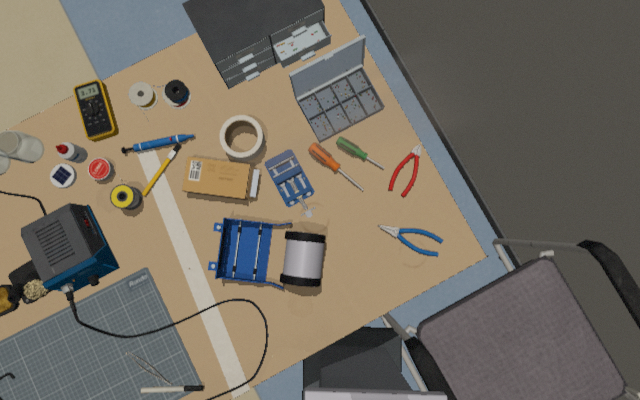

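The top view shows the cradle at about px (249,249), opening to the right, and the lamp at about (303,259), just outside the flared mouth. The hatch isn't visible in either view, so it faces down or forward.

```bash
cat > geo.py <<'E'
from h import *
np.set_printoptions(precision=4,suppress=True)
P=lambda u,v,z: at_z('top',180+u/4,200+v/4,z)
b1,b2,f1,f2=[P(*p,0.0066) for p in [(239,118),(217,274),(321,125),(301,287)]]
seat=(b1+b2+f1+f2)/4
cx=(b1+b2-f1-f2); cy=(b2+f2-b1-f1)
print('seat',seat[:2],'rod len',np.linalg.norm(b1-b2),np.linalg.norm(f1-f2),'gap',np.linalg.norm(cx)/2)
print('x dir from gap',np.degrees(np.arctan2(cx[1],cx[0])),'from rods',np.degrees(np.arctan2(cy[1],cy[0]))-90)
c=[P(*p,0.045) for p in [(421,124),(582,142),(402,328),(560,346)]]
lamp=sum(c)/4; ax=c[2]+c[3]-c[0]-c[1]
print('lamp',lamp[:2],'len',np.linalg.norm(ax)/2,'diam',np.linalg.norm(c[0]-c[1]),np.linalg.norm(c[2]-c[3]),'dir',np.degrees(np.arctan2(ax[1],ax[0]))-90)
E
python3 geo.py; cat >> geo.py <<'E'
E
```

```text
seat [0.4568 0.299 ] rod len 0.0896981069966435 0.09288183244825844 gap 0.048152015657434474
x dir from gap 84.90304556051265 from rods 85.00950876646047
lamp [0.4427 0.1699] len 0.11199672487224197 diam 0.08994093365773932 0.08721254867857972 dir 86.04575206513152
```

Sizes check out: roller span is about 90 mm, the lamp is 112 mm long and 90 mm across. The lamp sits 130 mm before the seat, 3 mm off laterally and 1° off in yaw. Moving above it with the fingers closed.

Emit:
send_rows(motion="1 3 -3.5 0 0.07; 1 6 -7 0 0.14; 1 9 -10.5 0 0.21; 1 12 -14 0 0.28; 1 15.5 -17.5 0 0.37")

```text
clock: 1.1
eef_pos: [0.2397, -0.2674, 0.1943]
tool_rot: [0.999, -0.046, 0.0, 0.0]
ft_force: [0.3, 0.0, -0.5]
grip_width: 0.0125
grasp_force: 0.0
```

Emit:
send_rows(motion="1 1.6 -4.4 0 0; 1 3.2 -8.8 0 0; 1 4.8 -13.2 0 0; 1 6.4 -17.6 0 0; 1 8.2 -22 0 0")

```text
clock: 1.6
eef_pos: [0.3409, -0.055, 0.1946]
tool_rot: [0.999, -0.044, 0.001, 0.0]
ft_force: [1.0, -0.4, -0.4]
grip_width: -0.0001
grasp_force: 0.0
```

Emit:
send_rows(motion="1 1.6 -4.4 0.5 0; 1 3.2 -8.8 1 0; 1 4.8 -13.2 2 0; 1 6.4 -17.6 3 0; 1 8.2 -22 4 0")

```text
clock: 2.1
eef_pos: [0.4109, -0.0007, 0.1665]
tool_rot: [1.0, -0.016, -0.0, -0.019]
ft_force: [0.5, -0.5, 0.9]
grip_width: -0.0002
grasp_force: 0.0
```

```bash
python3 - <<'E'
from h import *
o=bot.get_obs(); print(o['eef_pos'],o['tool_rot'],o['ft_force'],o['grip_width'])
im=snap('wrist','w1'); print(vision.camera_model('wrist'))
E
```

```text
[ 0.41090893 -0.00072001  0.16647278] [ 9.99683357e-01 -1.62822468e-02 -4.49868465e-04 -1.91799756e-02] [ 0.509516   -0.45720282  0.94095025] -0.0002054857510852738
{'fov_y': 65.70646984690485, 'cx': 319.433130408819, 'cy': 199.97572911376048, 'hand_eye': array([[ 2.15112283e-04, -9.58736955e-01, -2.84294574e-01,
         7.27418799e-02],
       [ 9.99999966e-01,  2.48901698e-04, -8.27275048e-05,
        -1.68650998e-04],
       [ 1.50075318e-04, -2.84294546e-01,  9.58736976e-01,
        -1.80785832e-01],
       [ 0.00000000e+00,  0.00000000e+00,  0.00000000e+00,
         1.00000000e+00]])}
```

View pics/w1.png

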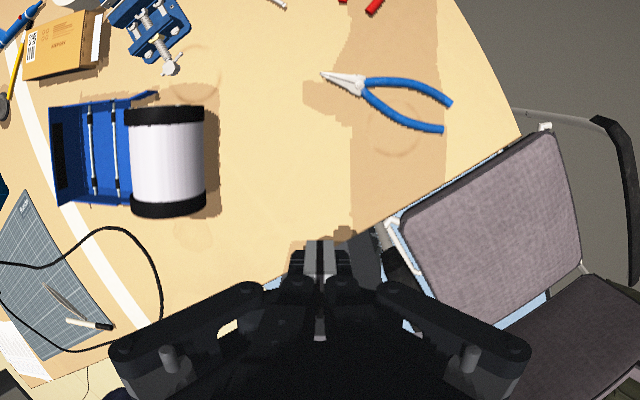

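The lamp and cradle are clear in the wrist view, with the lamp at about (168,160). But the arm stopped short of its target, so I'm checking the joints.

```bash
python3 - <<'E'
from h import *
np.set_printoptions(precision=3,suppress=True)
o=bot.get_obs(); print({k:np.round(v,3) for k,v in o.items()})
from scipy.spatial.transform import Rotation as R
print(R.from_quat(o['tool_rot']).as_matrix())
E
```

```text
{'clock': np.float64(2.15), 'joint_pos': array([-0.034,  0.084, -0.261,  1.227,  0.038,  3.141]), 'joint_vel': array([-0.01 , -0.028, -0.018,  0.036, -0.003, -0.002]), 'tau': array([  0.116, -31.959,  23.496,   1.15 ,   0.114,   0.   ]), 'eef_pos': array([ 0.412, -0.001,  0.166]), 'tool_rot': array([ 1.   , -0.016, -0.   , -0.019]), 'ft_force': array([ 2.257,  0.349, -0.63 ]), 'ft_torque': array([-0.066, -0.098, -0.002]), 'grasp_force': np.float64(0.0), 'grip_width': np.float64(0.0)}
[[ 0.999 -0.033  0.   ]
 [-0.033 -0.999  0.039]
 [-0.001 -0.038 -0.999]]
```

Emit:
send_rows(motion="1 0 0 0 0; 1 0 0 0 0")

```text
clock: 2.35
eef_pos: [0.41, -0.0009, 0.167]
tool_rot: [1.0, -0.017, -0.001, -0.019]
ft_force: [-0.4, 0.5, 0.4]
grip_width: -0.0001
grasp_force: 0.0
```

Joint 6 hit its limit, so I'll use the opposite half-turn.

Emit:
send_rows(motion="1 0 0 0 -0.15; 1 0 0 0 -0.3; 1 0 0 0 -0.45; 1 0 0 0 -0.6; 1 0 0 0 -0.75")

```text
clock: 2.85
eef_pos: [0.4101, -0.0007, 0.1675]
tool_rot: [0.935, 0.354, 0.007, -0.018]
ft_force: [0.3, 0.5, 0.3]
grip_width: -0.0006
grasp_force: 0.0
```

Emit:
send_rows(motion="1 0 0 0 -0.15; 1 0 0 0 -0.3; 1 0 0 0 -0.45; 1 0 0 0 -0.6; 1 0 0 0 -0.75")

```text
clock: 3.35
eef_pos: [0.4101, -0.0007, 0.1675]
tool_rot: [0.741, 0.672, 0.013, -0.014]
ft_force: [0.6, 0.6, -0.3]
grip_width: 0.0001
grasp_force: 0.0
```

Emit:
send_rows(motion="1 0 0 0 -0.15; 1 0 0 0 -0.3; 1 0 0 0 -0.45; 1 0 0 0 -0.6; 1 0 0 0 -0.75")

```text
clock: 3.85
eef_pos: [0.4101, -0.0007, 0.1675]
tool_rot: [0.443, 0.896, 0.017, -0.008]
ft_force: [0.2, -0.6, -0.3]
grip_width: 0.0
grasp_force: 0.0
```

Emit:
send_rows(motion="1 0 0 0 -0.15; 1 0 0 0 -0.3; 1 0 0 0 -0.45; 1 0 0 0 -0.6; 1 0 0 0 -0.75")

```text
clock: 4.35
eef_pos: [0.4101, -0.0007, 0.1675]
tool_rot: [0.084, 0.996, 0.019, -0.001]
ft_force: [0.5, 0.1, 0.0]
grip_width: 0.0002
grasp_force: 0.0
```

Emit:
send_rows(motion="1 -0.1 4 0 -0.08; 1 -0.3 8 1 -0.08; 1 -0.4 12 2 -0.08; 1 -0.5 15.7 4 -0.08; 1 -0.5 15.7 5 -0.08")

```text
clock: 4.85
eef_pos: [0.4428, 0.1584, 0.1225]
tool_rot: [0.044, 0.999, 0.02, -0.001]
ft_force: [-0.1, 0.2, -0.8]
grip_width: 0.0002
grasp_force: 0.0
```

```bash
python3 - <<'E'
from h import *
np.set_printoptions(precision=4,suppress=True)
o=bot.get_obs(); print({k:np.round(v,3) for k,v in o.items()})
from scipy.spatial.transform import Rotation as R
print(R.from_quat(o['tool_rot']).as_matrix())
E
```

```text
{'clock': np.float64(4.85), 'joint_pos': array([ 0.316,  0.217, -0.219,  1.121,  0.038,  0.405]), 'joint_vel': array([-0.051,  0.057, -0.203, -0.216, -0.04 , -0.036]), 'tau': array([  1.065, -34.434,  24.811,  -0.197,   0.363,   0.26 ]), 'eef_pos': array([0.443, 0.158, 0.122]), 'tool_rot': array([ 0.044,  0.999,  0.02 , -0.001]), 'ft_force': array([-0.067,  0.201, -0.808]), 'ft_torque': array([-0.098,  0.017,  0.022]), 'grasp_force': np.float64(0.0), 'grip_width': np.float64(0.0)}
[[-0.9961  0.0887  0.0008]
 [ 0.0886  0.9953  0.04  ]
 [ 0.0028  0.0399 -0.9992]]
```

Emit:
send_rows(motion="1 0 -0.6 0.8 0; 1 0 -0.6 1.6 0; 1 0 -0.6 2.2 0; 1 0 -0.6 2.5 0; 1 0 -0.6 2.6 0")

```text
clock: 5.35
eef_pos: [0.4419, 0.1497, 0.0968]
tool_rot: [0.047, 0.999, 0.019, -0.001]
ft_force: [-0.5, -0.3, 0.7]
grip_width: 0.0001
grasp_force: 0.0
```

Emit:
send_rows(motion="1 0 0 0.1 0; 1 0 0 0.2 0; 1 0 0 0.3 0; 1 0 0 0.35 0; 1 0 0 0.4 0")

```text
clock: 5.85
eef_pos: [0.442, 0.1507, 0.0929]
tool_rot: [0.046, 0.999, 0.019, -0.001]
ft_force: [0.6, -0.3, -0.3]
grip_width: 0.0001
grasp_force: 0.0
```

Emit:
send_rows(motion="1 0 0.1 0.05 0; 1 0 0.1 0.1 0; 1 0 0.1 0.15 0; 1 0 0.1 0.2 0; 1 0 0.1 0.25 0")

```text
clock: 6.35
eef_pos: [0.442, 0.1517, 0.0903]
tool_rot: [0.047, 0.999, 0.019, -0.001]
ft_force: [-0.2, 0.5, -0.1]
grip_width: -0.0001
grasp_force: 0.0
```

Emit:
send_rows(motion="1 0 0 0.03 0; 1 0 0 0.06 0; 1 0 0 0.09 0; 1 0 0 0.12 0; 1 0 0 0.15 0")

```text
clock: 6.85
eef_pos: [0.442, 0.1518, 0.0889]
tool_rot: [0.047, 0.999, 0.019, -0.001]
ft_force: [-0.4, 0.2, 0.3]
grip_width: -0.0001
grasp_force: 0.0
```

Emit:
send_rows(motion="1 0 0 0.03 0; 1 0 0 0.06 0; 1 0 0 0.09 0; 1 0 0 0.12 0")

```text
clock: 7.25
eef_pos: [0.442, 0.1518, 0.0876]
tool_rot: [0.047, 0.999, 0.019, -0.001]
ft_force: [0.0, -0.5, 0.3]
grip_width: 0.0003
grasp_force: 0.0
```

Emit:
send_rows(motion="1 0 0 0.03 0; 1 0 0 0.06 0; 1 0 0 0.09 0; 1 0 0 0.12 0")

```text
clock: 7.65
eef_pos: [0.442, 0.1518, 0.0864]
tool_rot: [0.047, 0.999, 0.019, -0.001]
ft_force: [-0.3, 0.8, -0.2]
grip_width: 0.0
grasp_force: 0.0
```

Emit:
send_rows(motion="1 0 0 0.03 0; 1 0 0 0.06 0; 1 0 0 0.09 0; 1 0 0 0.12 0")

```text
clock: 8.05
eef_pos: [0.442, 0.1519, 0.0852]
tool_rot: [0.047, 0.999, 0.019, -0.001]
ft_force: [-0.1, -0.1, 0.3]
grip_width: 0.0001
grasp_force: 0.0
```

Emit:
send_rows(motion="1 0 0 0.03 0; 1 0 0 0.06 0; 1 0 0 0.09 0")

```text
clock: 8.35
eef_pos: [0.442, 0.1519, 0.0843]
tool_rot: [0.047, 0.999, 0.019, -0.001]
ft_force: [-0.7, 0.1, -0.5]
grip_width: -0.0001
grasp_force: 0.0
```

```bash
python3 - <<'E'
from h import *
a=vision.camera('side');w=vision.camera('wrist')
a=cv2.resize(a[140:260,200:330],None,fx=4,fy=4,interpolation=2)[:, :400]
a=cv2.resize(a,(400,369))
w=cv2.resize(w[100:380,160:480],(400,350))
w=cv2.copyMakeBorder(w,0,19,0,0,0)
cv2.imwrite('pics/c1.png',np.hstack([a,w])[:,:,::-1])
E
```

```text
(no output)
```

View pics/c1.png

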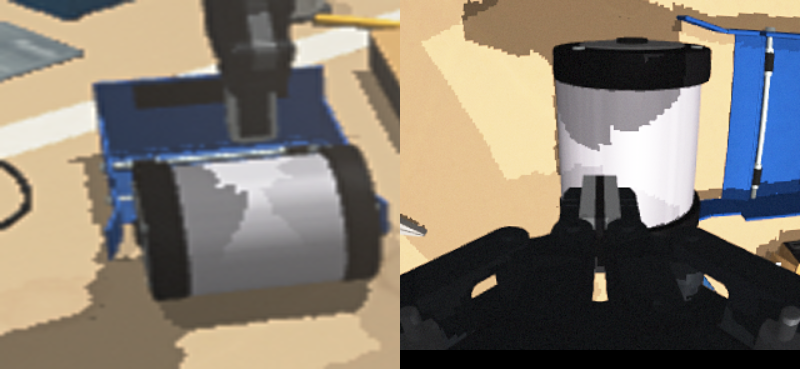

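```bash
python3 - <<'E'
from h import *
p=bot.get_obs()['eef_pos']; print(p,proj('side',p),proj('side',[.4427,.17,.087]),proj('side',[.4427,.17,.045]),proj('top',p))
from scipy.spatial.transform import Rotation as R
m=vision.camera_model('wrist');T=np.eye(4);T[:3,:3]=R.from_quat(bot.get_obs()['tool_rot']).as_matrix();T[:3,3]=p
W=T@m['hand_eye'];f=200/np.tan(np.radians(m['fov_y'])/2)
def wp(q):
    c=W[:3,:3].T@(np.array(q)-W[:3,3]);th=np.arctan2(np.hypot(c[0],c[1]),c[2]);a=np.arctan2(c[1],c[0]);return m['cx']+f*th*np.cos(a),m['cy']+f*th*np.sin(a)
print([np.round(wp(q)) for q in [p,[.4427,.17,.087],[.4427,.17,.09],[.4988,.17,.09]]])
a=vision.camera('top');cv2.imwrite('pics/t2.png',cv2.resize(a[200:310,200:340],None,fx=5,fy=5,interpolation=2)[:,:,::-1])
E
```

```text
[0.44194419 0.15189047 0.08430357] (np.float64(262.77469921278805), np.float64(200.01849121794726)) (np.float64(260.9048759481556), np.float64(194.12429125291553)) (np.float64(261.8788849491523), np.float64(212.05091569180377)) (np.float64(310.7440053489726), np.float64(259.86962888281204))
[array([319., 228.]), array([348., 228.]), array([349., 230.]), array([353., 304.])]
```

View pics/t2.png

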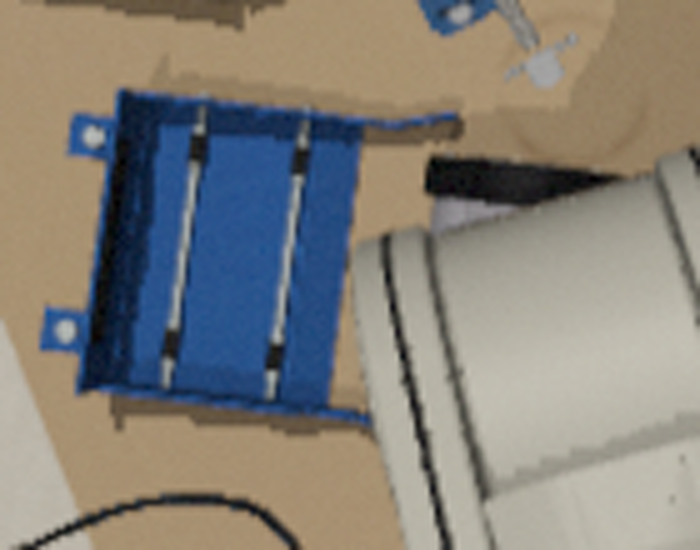

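```bash
cat >> h.py <<'E'
from scipy.spatial.transform import Rotation as R
def wp(q):
    o=bot.get_obs(); m=vision.camera_model('wrist');T=np.eye(4);T[:3,:3]=R.from_quat(o['tool_rot']).as_matrix();T[:3,3]=o['eef_pos']
    W=T@m['hand_eye'];f=200/np.tan(np.radians(m['fov_y'])/2)
    c=W[:3,:3].T@(np.array(q)-W[:3,3]);th=np.arctan2(np.hypot(c[0],c[1]),c[2]);a=np.arctan2(c[1],c[0]);return m['cx']+f*th*np.cos(a),m['cy']+f*th*np.sin(a)
E
python3 - <<'E'
from h import *
p=np.array(bot.get_obs()['eef_pos'])
a=vision.camera('side');w=vision.camera('wrist')
z=10;A=cv2.resize(a[165:215,243:283],None,fx=z,fy=z,interpolation=0)
B=cv2.resize(w[190:290,280:360],None,fx=5,fy=5,interpolation=0)
for dz,c in [(0,(255,0,0)),(.02,(255,255,0)),(.035,(0,255,0)),(.05,(255,0,255))]:
    q=p+[0,0,dz]
    u,v=proj('side',q);cv2.circle(A,(int((u-243)*z),int((v-165)*z)),5,c,-1)
    u,v=wp(q);cv2.circle(B,(int((u-280)*5),int((v-190)*5)),5,c,-1);print(dz,u,v)
cv2.imwrite('pics/d.png',np.hstack([A,B])[:,:,::-1])
E
```

```text
0 319.0573925136892 227.92788942623932
0.02 320.3790103049514 240.82650394299523
0.035 321.56848482856225 252.40388007641457
0.05 322.9762315124681 266.0672416597572
```

View pics/d.png

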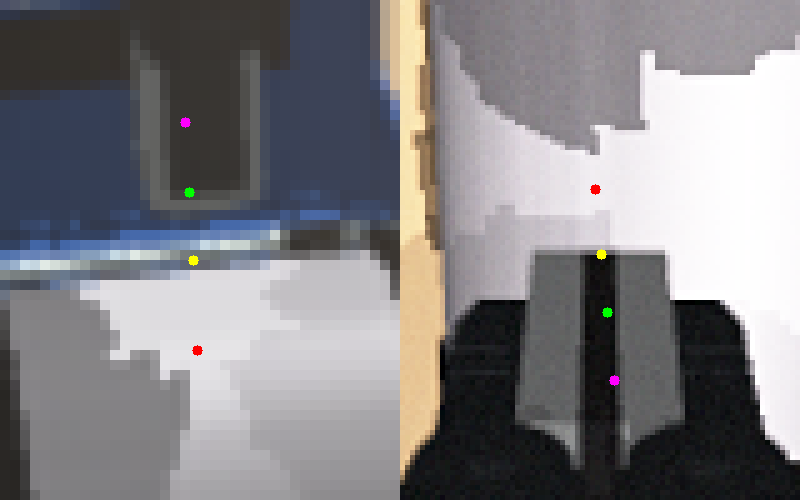

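The side view puts the fingertips about 30 mm higher than the reported TCP, and the wrist view agrees they're well clear of the tube. So there's still a clear gap above the lamp. I'll descend further and find the contact by force.

Emit:
send_rows(motion="1 0 0.02 0.3 0; 1 0 0.03 0.6 0; 1 0 0.04 0.9 0; 1 0 0.05 1.2 0; 1 0 0.05 1.4 0")

```text
clock: 9.1
eef_pos: [0.4418, 0.1529, 0.0699]
tool_rot: [0.047, 0.999, 0.019, -0.001]
ft_force: [-0.6, 0.2, -0.4]
grip_width: -0.0002
grasp_force: 0.0
```

```bash
python3 - <<'E'
from h import *
p=np.array(bot.get_obs()['eef_pos']); print(p,bot.get_obs()['joint_pos'],bot.get_obs()['ft_force'])
a=vision.camera('side');w=vision.camera('wrist');t=vision.camera('top')
z=10;A=cv2.resize(a[165:215,243:283],None,fx=z,fy=z,interpolation=0)
B=cv2.resize(w[190:290,280:360],None,fx=5,fy=5,interpolation=0)
for dz,c in [(0,(255,0,0)),(.02,(255,255,0)),(.035,(0,255,0)),(.05,(255,0,255))]:
    q=p+[0,0,dz]
    u,v=proj('side',q);cv2.circle(A,(int((u-243)*z),int((v-165)*z)),5,c,-1)
    u,v=wp(q);cv2.circle(B,(int((u-280)*5),int((v-190)*5)),5,c,-1)
cv2.imwrite('pics/e.png',np.hstack([A,B])[:,:,::-1])
E
```

```text
[0.44180564 0.1529039  0.0699257 ] [ 0.30639793  0.26443469 -0.30738937  0.98776161  0.03676317  0.39973438] [-0.62680779  0.24120258 -0.43361422]
```

View pics/e.png

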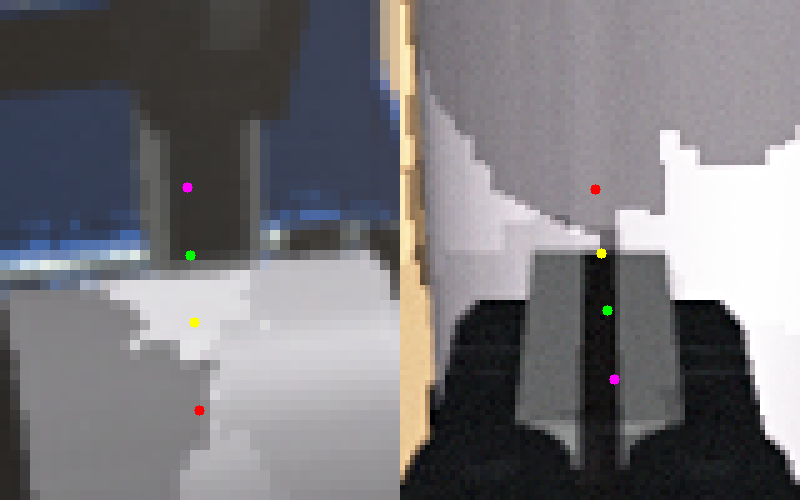

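Emit:
send_rows(motion="1 0 0 0.2 0; 1 0 0 0.4 0; 1 0 0 0.6 0; 1 0 0 0.75 0; 1 0 0 0.8 0")

```text
clock: 9.75
eef_pos: [0.4419, 0.1532, 0.0622]
tool_rot: [0.047, 0.999, 0.019, -0.001]
ft_force: [0.1, 0.5, -0.2]
grip_width: 0.0001
grasp_force: 0.0
```

Emit:
send_rows(motion="1 0 0 0.05 0; 1 0 0 0.1 0; 1 0 0 0.15 0; 1 0 0 0.2 0; 1 0 0 0.25 0")

```text
clock: 10.25
eef_pos: [0.442, 0.1534, 0.0599]
tool_rot: [0.047, 0.999, 0.019, -0.001]
ft_force: [0.2, -0.4, 0.3]
grip_width: 0.0001
grasp_force: 0.0
```

Emit:
send_rows(motion="1 0 0 0.03 0; 1 0 0 0.06 0; 1 0 0 0.09 0; 1 0 0 0.12 0; 1 0 0 0.15 0")

```text
clock: 10.75
eef_pos: [0.4421, 0.1534, 0.0584]
tool_rot: [0.047, 0.999, 0.019, -0.001]
ft_force: [0.3, -0.5, -0.8]
grip_width: -0.0001
grasp_force: 0.0
```

Emit:
send_rows(motion="1 0 0 0.03 0; 1 0 0 0.06 0; 1 0 0 0.09 0; 1 0 0 0.12 0")

```text
clock: 11.15
eef_pos: [0.442, 0.1535, 0.0572]
tool_rot: [0.047, 0.999, 0.019, -0.001]
ft_force: [-0.0, -0.3, -0.2]
grip_width: 0.0004
grasp_force: 0.0
```

Emit:
send_rows(motion="1 0 0 0.03 0; 1 0 0 0.06 0; 1 0 0 0.09 0; 1 0 0 0.12 0")

```text
clock: 11.55
eef_pos: [0.442, 0.1535, 0.056]
tool_rot: [0.047, 0.999, 0.019, -0.001]
ft_force: [0.0, -0.2, 0.2]
grip_width: -0.0
grasp_force: 0.0
```

```bash
python3 - <<'E'
from h import *
p=np.array(bot.get_obs()['eef_pos'])
g=vision.camera('side').mean(2).astype(int)
print([np.round(proj('side',p+[0,0,d])) for d in (0,.02,.03,.035,.045)])
print('rows 186..204, cols 250-276');print(g[184:206,252:274:2])
E
```

```text
[array([263., 212.]), array([263., 203.]), array([263., 199.]), array([262., 197.]), array([262., 192.])]
rows 186..204, cols 250-276
[[ 66  66  72  69  48  50  49  52  96  68  77]
 [ 65  67  72  96  53  50  50  52  97  66  68]
 [ 64  74  86  98  55  50  50  50  96  79  84]
 [ 61  65  76  98  53  50  50  50  98 135  84]
 [ 70  83 113  98  55  50  51  49 100 206  62]
 [122 138 143  97  55  49  50  51  99 138  51]
 [160 214 226  98  56  49  49  49  96 102  89]
 [130 118 120  95  61  49  50  49  99 187 188]
 [ 86  97 116  95  62  49  49  50  97 194 194]
 [121 191 211 102  62  50  50  49  88 193 194]
 [129 137 138  98  62  48  49  48  86 194 194]
 [131 128 127  97  63  48  47  47  86 193 195]
 [131 131 131 102  72  51  53  56  88 193 196]
 [132 132 133 115  84  75  96 104 125 201 201]
 [132 132 132 131 102 104 144 149 202 207 209]
 [132 132 132 133 130 106 124 134 213 211 212]
 [133 133 133 133 112 103 103 120 213 210 210]
 [133 132 132 133 129 102 103 120 209 207 207]
 [133 132 133 133 131 104 105 120 205 203 202]
 [133 133 133 133 133 107 106 119 199 197 195]
 [133 133 133 132 130 105 105 118 193 189 188]
 [132 131 131 131 130 107 105 116 185 183 182]]
```

Emit:
send_rows(motion="1 0 0 0.08 0; 1 0 0 0.16 0; 1 0 0 0.24 0; 1 0 0 0.29 0; 1 0 0 0.33 0")

```text
clock: 12.1
eef_pos: [0.442, 0.1536, 0.0526]
tool_rot: [0.047, 0.999, 0.019, -0.001]
ft_force: [0.4, -0.2, -0.4]
grip_width: -0.0
grasp_force: 0.0
```

Emit:
send_rows(motion="1 0 0 0.03 0; 1 0 0 0.06 0; 1 0 0 0.09 0; 1 0 0 0.12 0; 1 0 0 0.15 0")

```text
clock: 12.6
eef_pos: [0.4421, 0.1537, 0.0512]
tool_rot: [0.047, 0.999, 0.019, -0.001]
ft_force: [-0.4, 0.2, 0.2]
grip_width: 0.0003
grasp_force: 0.0
```

Emit:
send_rows(motion="1 0 0 0.03 0; 1 0 0 0.06 0; 1 0 0 0.09 0; 1 0 0 0.12 0; 1 0 0 0.15 0")

```text
clock: 13.1
eef_pos: [0.442, 0.1537, 0.0497]
tool_rot: [0.047, 0.999, 0.019, -0.001]
ft_force: [0.5, -0.1, -0.1]
grip_width: -0.0003
grasp_force: 0.0
```

```bash
python3 - <<'E'
from h import *
p=np.array(bot.get_obs()['eef_pos'])
a=vision.camera('side');g=a.mean(2).astype(int);w=vision.camera('wrist')
print([np.round(proj('side',p+[0,0,d])) for d in (0,.02,.03,.035,.045)])
print(g[190:210,256:272:2])
A=cv2.resize(a[150:230,225:305],None,fx=6,fy=6,interpolation=2)[:, :400]
A=cv2.resize(a[160:235,230:300],(420,450),interpolation=2);B=cv2.resize(w[130:310,240:390],(375,450),interpolation=2)
cv2.imwrite('pics/f.png',np.hstack([A,B])[:,:,::-1])
E
```

```text
[array([263., 214.]), array([263., 206.]), array([263., 202.]), array([263., 199.]), array([262., 195.])]
[[225  98  53  49  50  49  96 102]
 [122  96  55  49  50  49  99 187]
 [ 93  95  61  49  50  49  97 193]
 [123  97  63  49  49  49  97 193]
 [129  99  62  48  49  49  88 194]
 [129  97  63  48  48  49  89 194]
 [129  97  71  48  49  48  87 194]
 [131  98  71  48  48  47  86 200]
 [133 102  69  46  46  48  81 204]
 [133 114  73  52  56  64 100 209]
 [133 118  94  86  97  97 165 212]
 [133 132 101 101 102 103 204 208]
 [133 133 109 105 105 103 203 203]
 [133 133 127 105 106 104 196 198]
 [133 132 112 104 105 104 189 189]
 [131 131 127 104 105 103 183 184]
 [130 130 129 109 106 116 176 177]
 [130 130 131 126 106 167 172 169]
 [129 129 129 128 118 168 166 165]
 [128 128 128 126 137 165 162 162]]
```

View pics/f.png

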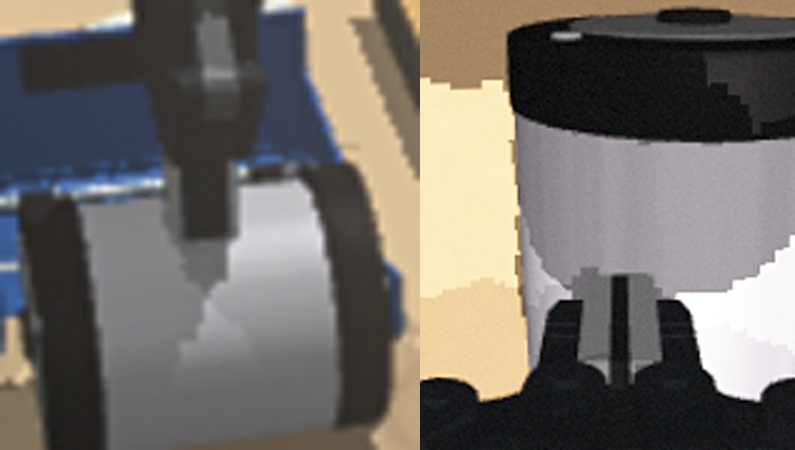

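Emit:
send_rows(motion="1 0 0 0.03 0; 1 0 0 0.06 0; 1 0 0 0.09 0")

```text
clock: 13.5
eef_pos: [0.442, 0.1538, 0.0488]
tool_rot: [0.047, 0.999, 0.019, -0.001]
ft_force: [-0.0, -0.8, -1.0]
grip_width: 0.0002
grasp_force: 0.0
```

Emit:
send_rows(motion="1 0 0 0.03 0; 1 0 0 0.06 0; 1 0 0 0.09 0")

```text
clock: 13.8
eef_pos: [0.442, 0.1538, 0.0479]
tool_rot: [0.047, 0.999, 0.019, -0.001]
ft_force: [0.0, -0.3, 0.6]
grip_width: -0.0001
grasp_force: 0.0
```

Emit:
send_rows(motion="1 0 0 0.03 0; 1 0 0 0.06 0; 1 0 0 0.09 0")

```text
clock: 14.1
eef_pos: [0.442, 0.1539, 0.047]
tool_rot: [0.047, 0.999, 0.019, -0.001]
ft_force: [0.0, -0.1, 0.0]
grip_width: -0.0002
grasp_force: 0.1
```

Emit:
send_rows(motion="1 0 0 0.03 0; 1 0 0 0.06 0; 1 0 0 0.09 0")

```text
clock: 14.4
eef_pos: [0.4422, 0.1539, 0.0466]
tool_rot: [0.047, 0.999, 0.019, -0.001]
ft_force: [-3.0, -1.5, 6.6]
grip_width: -0.0
grasp_force: 3.4
```

Contact at 6.6 N, with stiffness around 13 N/mm. Starting to roll in small steps.

Emit:
send_rows(motion="1 0 0.2 0 0; 1 0 0.4 0 0; 1 0 0.6 0 0; 1 0 0.8 0 0")

```text
clock: 14.8
eef_pos: [0.4429, 0.1621, 0.0476]
tool_rot: [0.047, 0.999, 0.02, -0.0]
ft_force: [-4.5, -1.0, 11.3]
grip_width: -0.0002
grasp_force: 5.7
```

Emit:
send_rows(motion="1 0.01 0.2 -0.03 0; 1 0.02 0.4 -0.03 0; 1 0.03 0.7 -0.03 0; 1 0.03 1 -0.03 0")

```text
clock: 15.2
eef_pos: [0.4438, 0.1724, 0.0486]
tool_rot: [0.047, 0.999, 0.02, -0.0]
ft_force: [-3.7, -0.6, 12.0]
grip_width: 0.0002
grasp_force: 6.1
```

Emit:
send_rows(motion="1 0.01 0.2 -0.03 0; 1 0.02 0.4 -0.04 0; 1 0.03 0.7 -0.045 0; 1 0.03 1 -0.05 0")

```text
clock: 15.6
eef_pos: [0.4446, 0.1824, 0.0492]
tool_rot: [0.046, 0.999, 0.02, -0.0]
ft_force: [-3.3, -0.5, 8.1]
grip_width: -0.0001
grasp_force: 4.3
```

Emit:
send_rows(motion="1 0.01 0.3 0 0; 1 0.01 0.6 0 0; 1 0.02 0.9 0 0; 1 0.02 1.2 0 0")

```text
clock: 16.0
eef_pos: [0.4456, 0.1944, 0.0497]
tool_rot: [0.046, 0.999, 0.02, 0.0]
ft_force: [-1.6, -0.1, 8.4]
grip_width: 0.0003
grasp_force: 4.4
```

Emit:
send_rows(motion="1 0 0.3 0 0; 1 0.01 0.6 0 0; 1 0.01 0.9 0 0; 1 0.01 1.2 0 0")

```text
clock: 16.4
eef_pos: [0.4466, 0.2064, 0.0501]
tool_rot: [0.046, 0.999, 0.02, -0.0]
ft_force: [-2.0, 0.9, 7.8]
grip_width: 0.0004
grasp_force: 3.5
```

```bash
cat > look.py <<'E'
from h import *
np.set_printoptions(precision=4,suppress=True)
o=bot.get_obs();p=o['eef_pos'];print('tcp',p,o['ft_force'])
seat=np.array([.4568,.299]);d=np.array([np.cos(np.radians(85)),np.sin(np.radians(85))])
S=lambda s,z,l=0: np.array([*(seat+d*s+np.array([-d[1],d[0]])*l),z])
def lampfit():
    w=vision.camera('wrist'); g=w.mean(2)
    return w
if __name__=='__main__':
    for n in ['wrist','side']:
        vision.camera(n)
        for t in ['lamp','hatch']: print(n,t,[(np.round(b['rect']),round(b['conf'],2)) for b in boxes_of(n,t)[:1]])
    # predicted wrist pixels of near cap edges for lamp at s
    for s in (-115,-105,-100,-95,-85): print(s,np.round(wp(S(s/1e3-.045,.045,.056))),np.round(wp(S(s/1e3+.045,.045,.056))), 'side', np.round(proj('side',S(s/1e3,.045))),np.round(proj('side',S(s/1e3,.09))))
E
python3 look.py
```

```text
tcp [0.4466 0.2064 0.0501] [-2.0164  0.8567  7.8063]
wrist lamp [(array([306., 237., 148., 209.]), 0.91)]
wrist hatch [(array([307., 238., 155., 212.]), 0.85)]
side lamp [(array([263., 206.,  64.,  51.]), 0.94)]
side hatch [(array([262., 206.,  62.,  50.]), 0.82)]
-115 [210. 144.] [356. 141.] side [262. 208.] [261. 189.]
-105 [225. 143.] [372. 141.] side [261. 205.] [260. 186.]
-100 [233. 143.] [380. 141.] side [261. 204.] [260. 185.]
-95 [241. 143.] [388. 141.] side [261. 203.] [260. 184.]
-85 [257. 142.] [404. 141.] side [260. 200.] [259. 182.]
```

Emit:
send_rows(motion="1 0 0.3 0 0; 1 0 0.6 0.01 0; 1 0 0.9 0.02 0; 1 0 1.2 0.03 0")

```text
clock: 17.1
eef_pos: [0.4476, 0.2183, 0.0499]
tool_rot: [0.046, 0.999, 0.02, -0.0]
ft_force: [-1.1, 1.1, 4.0]
grip_width: -0.0002
grasp_force: 2.3
```

Emit:
send_rows(motion="1 0 0 -0.1 0; 1 0 0 -0.6 0; 1 0 -1.4 -0.9 0; 1 0 -2.7 -0.8 0; 1 0 -2.7 -0.5 0")

```text
clock: 17.6
eef_pos: [0.4441, 0.1884, 0.0529]
tool_rot: [0.048, 0.999, 0.019, -0.001]
ft_force: [0.4, -0.0, -0.0]
grip_width: -0.0002
grasp_force: 0.0
```

```bash
python3 look.py | head -4; python3 - <<'E'
from look import *
for s in (-100,-95,-90,-85): print(s,np.round(wp(S(s/1e3-.045,.045,.056))),np.round(wp(S(s/1e3+.045,.045,.056))))
E
```

```text
tcp [0.4441 0.1884 0.0529] [ 0.378  -0.0183 -0.019 ]
wrist lamp [(array([347., 235., 144., 200.]), 0.61)]
wrist hatch [(array([346., 234., 150., 203.]), 0.72)]
side lamp [(array([262., 203.,  61.,  48.]), 0.75)]
tcp [0.4446 0.1907 0.053 ] [ 0.4345 -0.5144 -0.104 ]
-100 [259. 142.] [404. 142.]
-95 [267. 142.] [411. 142.]
-90 [275. 142.] [418. 142.]
-85 [284. 142.] [425. 143.]
```

Emit:
send_rows(motion="1 0 0.1 0.1 0; 1 0 0.2 0.2 0; 1 0 0.2 0.26 0; 1 0 0.2 0.3 0; 1 0 0.2 0.33 0")

```text
clock: 18.4
eef_pos: [0.4447, 0.1927, 0.0497]
tool_rot: [0.046, 0.999, 0.019, -0.001]
ft_force: [-0.4, -0.1, -0.2]
grip_width: -0.0001
grasp_force: 0.0
```

Emit:
send_rows(motion="1 0 0 0.03 0; 1 0 0 0.06 0")

```text
clock: 18.6
eef_pos: [0.4448, 0.1928, 0.0495]
tool_rot: [0.047, 0.999, 0.019, -0.001]
ft_force: [-1.3, 0.1, 4.2]
grip_width: 0.0
grasp_force: 1.9
```

Emit:
send_rows(motion="1 0 0.3 0 0; 1 0.01 0.6 -0.01 0; 1 0.02 0.9 -0.02 0; 1 0.02 1.2 -0.03 0")

```text
clock: 19.0
eef_pos: [0.4458, 0.2052, 0.0503]
tool_rot: [0.046, 0.999, 0.02, -0.001]
ft_force: [-1.7, -0.5, 6.2]
grip_width: -0.0002
grasp_force: 2.5
```

Emit:
send_rows(motion="1 0 0.3 0 0; 1 0.01 0.6 0 0; 1 0.02 0.9 0 0; 1 0.02 1.2 0 0; 1 0.02 1.4 0 0")

```text
clock: 19.5
eef_pos: [0.447, 0.2192, 0.0508]
tool_rot: [0.046, 0.999, 0.02, -0.001]
ft_force: [-1.4, -0.4, 5.3]
grip_width: -0.0001
grasp_force: 2.8
```

Emit:
send_rows(motion="1 0 0.3 0.01 0; 1 0 0.6 0.01 0; 1 0.01 0.9 0.02 0; 1 0.01 1.2 0.02 0; 1 0.01 1.4 0.02 0")

```text
clock: 20.0
eef_pos: [0.4482, 0.2332, 0.0512]
tool_rot: [0.046, 0.999, 0.02, -0.001]
ft_force: [-1.3, -0.8, 4.9]
grip_width: 0.0001
grasp_force: 2.7
```

```bash
python3 - <<'E'
from look import *
vision.camera('wrist');b=boxes_of('wrist','lamp')[0]; r=b['rect']; print(b['conf'],r[0]-r[2]/2,r[0]+r[2]/2)
for s in (-80,-75,-70,-65): print(s,np.round(wp(S(s/1e3-.045,.045,.056))),np.round(wp(S(s/1e3+.045,.045,.056))))
print('hand s',(np.array(p[:2])-seat)@d)
E
```

```text
tcp [0.4482 0.2332 0.0512] [-1.3328 -0.8141  4.9045]
0.67 233.8 381.8
-80 [223. 144.] [369. 142.]
-75 [231. 144.] [377. 142.]
-70 [238. 144.] [385. 142.]
-65 [246. 143.] [392. 142.]
hand s -0.06625638596884095
```

Emit:
send_rows(motion="1 0 0.3 0.01 0; 1 0 0.6 0.01 0; 1 0 0.9 0.02 0; 1 0 1.1 0.02 0")

```text
clock: 20.5
eef_pos: [0.4491, 0.2439, 0.051]
tool_rot: [0.046, 0.999, 0.019, -0.001]
ft_force: [-1.2, -0.2, 2.7]
grip_width: -0.0001
grasp_force: 1.6
```

Emit:
send_rows(motion="1 0 0 -0.1 0; 1 0 0 -0.6 0; 1 0 -1.4 -0.9 0; 1 0 -2.7 -0.8 0; 1 0 -2.7 -0.45 0")

```text
clock: 21.0
eef_pos: [0.4461, 0.2142, 0.0545]
tool_rot: [0.048, 0.999, 0.019, -0.001]
ft_force: [-0.1, -0.1, -0.3]
grip_width: 0.0001
grasp_force: 0.0
```

```bash
python3 - <<'E'
from look import *
vision.camera('wrist');b=boxes_of('wrist','lamp')[0]; r=b['rect']; print(b['conf'],r[0]-r[2]/2,r[0]+r[2]/2)
for s in (-75,-70,-65,-60): print(s,np.round(wp(S(s/1e3-.045,.045,.056))),np.round(wp(S(s/1e3+.045,.045,.056))))
print('hand s',(np.array(p[:2])-seat)@d)
E
```

```text
tcp [0.4461 0.2142 0.0545] [-0.1101 -0.1013 -0.2733]
0.81 273.15 418.65
-75 [260. 144.] [403. 143.]
-70 [268. 143.] [411. 143.]
-65 [276. 143.] [418. 143.]
-60 [284. 143.] [425. 143.]
hand s -0.08536519849511065
```

Emit:
send_rows(motion="1 0 0 0.1 0; 1 0 0 0.2 0; 1 0 0 0.29 0; 1 0 0 0.34 0; 1 0 0 0.37 0")

```text
clock: 21.6
eef_pos: [0.4464, 0.2168, 0.0507]
tool_rot: [0.046, 0.999, 0.019, -0.001]
ft_force: [-0.1, -0.5, -0.6]
grip_width: 0.0
grasp_force: 0.0
```

Emit:
send_rows(motion="1 0 0 0.03 0; 1 0 0 0.06 0")

```text
clock: 21.8
eef_pos: [0.4465, 0.2167, 0.0502]
tool_rot: [0.047, 0.999, 0.019, -0.001]
ft_force: [0.1, 0.2, 0.0]
grip_width: 0.0001
grasp_force: 0.0
```

Emit:
send_rows(motion="1 0 0 0.03 0; 1 0 0 0.06 0; 1 0 0 0.08 0")

```text
clock: 22.1
eef_pos: [0.4466, 0.2168, 0.0499]
tool_rot: [0.047, 0.999, 0.02, -0.001]
ft_force: [-2.4, -0.7, 4.9]
grip_width: 0.0003
grasp_force: 2.5
```

Emit:
send_rows(motion="1 0.01 0.2 -0.01 0; 1 0.02 0.4 -0.015 0; 1 0.02 0.6 -0.02 0")

```text
clock: 22.4
eef_pos: [0.4472, 0.223, 0.0505]
tool_rot: [0.047, 0.999, 0.02, -0.0]
ft_force: [-1.5, -0.1, 5.7]
grip_width: 0.0
grasp_force: 3.1
```

Emit:
send_rows(motion="1 0.01 0.2 -0.015 0; 1 0.02 0.35 -0.03 0; 1 0.02 0.5 -0.045 0")

```text
clock: 22.7
eef_pos: [0.4475, 0.2279, 0.0509]
tool_rot: [0.047, 0.999, 0.02, -0.0]
ft_force: [-0.4, -0.5, 4.4]
grip_width: 0.0003
grasp_force: 2.4
```

Emit:
send_rows(motion="1 0.01 0.15 -0.01 0; 1 0.01 0.3 -0.02 0; 1 0.01 0.35 -0.02 0")

```text
clock: 23.0
eef_pos: [0.4478, 0.2314, 0.0511]
tool_rot: [0.047, 0.999, 0.019, -0.0]
ft_force: [-1.7, -0.1, 6.5]
grip_width: 0.0002
grasp_force: 2.9
```

Emit:
send_rows(motion="1 0.01 0.15 -0.02 0; 1 0.01 0.3 -0.04 0; 1 0.01 0.45 -0.06 0; 1 0.01 0.6 -0.08 0")

```text
clock: 23.4
eef_pos: [0.4481, 0.2366, 0.052]
tool_rot: [0.047, 0.999, 0.019, -0.001]
ft_force: [-0.8, -2.4, 6.7]
grip_width: 0.0
grasp_force: 3.1
```

Emit:
send_rows(motion="1 0 0.2 -0.02 0; 1 0 0.4 -0.04 0; 1 0 0.6 -0.065 0; 1 0 0.8 -0.095 0")

```text
clock: 23.8
eef_pos: [0.4488, 0.2445, 0.0535]
tool_rot: [0.047, 0.999, 0.019, -0.001]
ft_force: [-1.4, -2.1, 7.8]
grip_width: -0.0001
grasp_force: 3.9
```

Emit:
send_rows(motion="1 0 0.2 -0.02 0; 1 0 0.4 -0.045 0; 1 0 0.6 -0.07 0; 1 0 0.8 -0.1 0; 1 0 1 -0.125 0")

```text
clock: 24.3
eef_pos: [0.4497, 0.2545, 0.0554]
tool_rot: [0.047, 0.999, 0.019, -0.0]
ft_force: [-1.6, -3.3, 9.5]
grip_width: 0.0001
grasp_force: 4.7
```

Emit:
send_rows(motion="1 0 0.2 -0.03 0; 1 0 0.4 -0.06 0; 1 0 0.6 -0.09 0; 1 0 0.8 -0.115 0")

```text
clock: 24.7
eef_pos: [0.4503, 0.2624, 0.0567]
tool_rot: [0.047, 0.999, 0.019, -0.001]
ft_force: [-1.0, -1.7, 8.7]
grip_width: -0.0001
grasp_force: 4.1
```

```bash
python3 - <<'E'
from look import *
vision.camera('wrist');b=boxes_of('wrist','lamp')[0]; r=b['rect']; print(b['conf'],r[0]-r[2]/2,r[0]+r[2]/2)
for s in (-55,-50,-45,-40): print(s,np.round(wp(S(s/1e3-.045,.050,.056))),np.round(wp(S(s/1e3+.045,.050,.056))))
print('hand s',(np.array(p[:2])-seat)@d)
E
```

```text
tcp [0.4503 0.2624 0.0567] [-0.9608 -1.6803  8.7326]
0.93 230.14999999999998 378.65
-55 [216. 145.] [362. 142.]
-50 [224. 145.] [370. 142.]
-45 [232. 145.] [378. 142.]
-40 [240. 144.] [385. 143.]
hand s -0.03703124877266821
```

Emit:
send_rows(motion="1 0 0.2 -0.02 0; 1 0 0.4 -0.04 0; 1 0 0.6 -0.06 0; 1 0 0.8 -0.075 0; 1 0 1 -0.085 0")

```text
clock: 25.3
eef_pos: [0.4512, 0.2727, 0.0579]
tool_rot: [0.047, 0.999, 0.019, -0.001]
ft_force: [-1.3, -1.4, 7.7]
grip_width: 0.0001
grasp_force: 3.6
```

Emit:
send_rows(motion="1 0 0.2 -0.005 0; 1 0 0.4 0 0; 1 0 0.6 0.005 0; 1 0 0.8 0.012 0")

```text
clock: 25.7
eef_pos: [0.452, 0.281, 0.0581]
tool_rot: [0.047, 0.999, 0.02, -0.001]
ft_force: [-1.3, -0.1, 7.2]
grip_width: 0.0001
grasp_force: 3.3
```

```bash
python3 - <<'E'
from look import *
vision.camera('wrist');b=boxes_of('wrist','lamp')[0]; r=b['rect']; print(b['conf'],r[0]-r[2]/2,r[0]+r[2]/2)
for s in (-45,-40,-35,-30): print(s,np.round(wp(S(s/1e3-.045,.052,.056))),np.round(wp(S(s/1e3+.045,.052,.056))))
print('hand s',(np.array(p[:2])-seat)@d)
E
```

```text
tcp [0.452  0.281  0.0581] [-1.3293 -0.0604  7.2431]
0.81 216.64999999999998 365.15
-45 [203. 146.] [348. 142.]
-40 [211. 146.] [356. 142.]
-35 [218. 145.] [364. 142.]
-30 [226. 145.] [372. 143.]
hand s -0.018328440595235047
```

Emit:
send_rows(motion="1 0 0.2 0.015 0; 1 0 0.4 0.035 0; 1 0 0.6 0.06 0; 1 0 0.8 0.09 0")

```text
clock: 26.2
eef_pos: [0.4527, 0.2894, 0.0575]
tool_rot: [0.046, 0.999, 0.02, -0.001]
ft_force: [-1.2, 1.5, 6.2]
grip_width: 0.0
grasp_force: 3.2
```

Emit:
send_rows(motion="1 0 0.2 0.025 0; 1 0 0.4 0.06 0; 1 0 0.6 0.1 0; 1 0 0.8 0.15 0; 1 0 1 0.21 0")

```text
clock: 26.7
eef_pos: [0.4536, 0.2995, 0.0558]
tool_rot: [0.046, 0.999, 0.02, -0.001]
ft_force: [-2.0, 1.0, 5.7]
grip_width: 0.0001
grasp_force: 3.1
```

```bash
cat > lk.py <<'E'
from look import *
vision.camera('wrist');b=boxes_of('wrist','lamp')[0]; r=b['rect']; a=(r[0]-r[2]/2,r[0]+r[2]/2)
ss=np.arange(-60,11,1.); zz=np.interp(ss,[-45,-31,-20,0],[.051,.053,.050,.047])
e=[[wp(S(s/1e3-.045,z,.056))[0],wp(S(s/1e3+.045,z,.056))[0]] for s,z in zip(ss,zz)]; e=np.array(e)
print('lamp s',np.interp(a[0],e[:,0],ss),np.interp(a[1],e[:,1],ss),b['conf'],'palm s',1e3*(np.array(p[:2])-seat)@d-1.6)
for n in ('wrist','side'):
    if n=='side': vision.camera(n)
    print(n,[(np.round(b['rect']),round(b['conf'],2)) for b in boxes_of(n,'hatch')[:2]])
E
python3 lk.py
```

```text
tcp [0.4536 0.2995 0.0558] [-1.987   1.0145  5.7292]
lamp s -28.843497300774875 -24.65302998626764 0.71 palm s -1.3758928960253012
wrist [(array([275., 239., 151., 206.]), 0.92)]
side [(array([257., 184.,  56.,  42.]), 0.6)]
```

Emit:
send_rows(motion="1 0 0.2 0.05 0; 1 0 0.4 0.1 0; 1 0 0.6 0.16 0; 1 0 0.7 0.2 0")

```text
clock: 27.35
eef_pos: [0.4542, 0.3063, 0.0536]
tool_rot: [0.046, 0.999, 0.02, -0.001]
ft_force: [-0.7, 1.1, 5.4]
grip_width: -0.0003
grasp_force: 2.5
```

Emit:
send_rows(motion="1 0 0.1 -0.3 0; 1 0 0 -1 0; 1 0 -1 -2 0; 1 0 -1 -3 0; 1 0 -1 -3 0")

```text
clock: 27.85
eef_pos: [0.4547, 0.2947, 0.0853]
tool_rot: [0.047, 0.999, 0.02, 0.001]
ft_force: [-0.0, 0.2, -0.3]
grip_width: -0.0001
grasp_force: 0.0
```

```bash
python3 lk.py; python3 - <<'E'
from look import *
w=vision.camera('wrist');a=vision.camera('side')
A=cv2.resize(a[140:230,210:310],(440,396),interpolation=2);B=cv2.resize(w[100:380,190:450],(360,388),interpolation=2)
B=cv2.copyMakeBorder(B,0,8,0,0,0)
cv2.imwrite('pics/g.png',np.hstack([A,B])[:,:,::-1])
E
```

```text
tcp [0.4547 0.2947 0.0853] [-0.0367  0.1788 -0.2796]
lamp s -60.0 -60.0 0.71 palm s -6.032875153442722
wrist [(array([194., 220., 129., 176.]), 0.73)]
side [(array([265., 218.,  65.,  52.]), 0.96), (array([254., 193.,  69.,  58.]), 0.69)]
tcp [0.4531 0.2945 0.0829] [-0.5473 -0.2424  0.4959]
```

View pics/g.png

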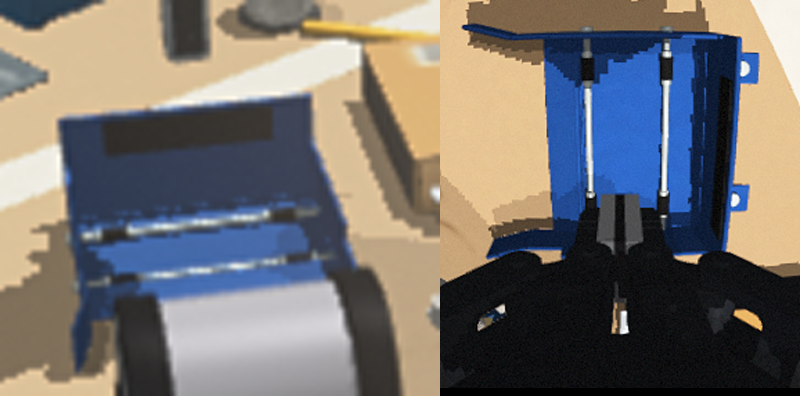

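The lamp rolled back when I lifted; the side view now shows it at about (265,218) and still moving. Chasing it now.

Emit:
send_rows(motion="1 0 -5 -0.2 0; 1 0 -10 -0.4 0; 1 0 -15 -0.6 0; 1 0 -20 -0.8 0; 1 0 -25 -1 0")

```text
clock: 28.7
eef_pos: [0.4295, 0.0441, 0.0835]
tool_rot: [0.046, 0.999, 0.019, -0.001]
ft_force: [1.2, 0.3, 0.4]
grip_width: -0.0003
grasp_force: 0.0
```

```bash
cat > lw.py <<'E'
from h import *
np.set_printoptions(precision=4,suppress=True)
for n in ('top','side','top','side'):
    vision.camera(n); t=bot.get_obs()['clock']; r=[(np.round(b['rect'],1),round(b['conf'],2)) for b in boxes_of(n,'lamp')[:2]]
    o,d=ray(n,r[0][0][0],r[0][0][1]); print(t,n,r,(o+d*(.045-o[2])/d[2])[:2])
o=bot.get_obs();print(o['eef_pos'],o['ft_force'])
E
python3 lw.py
```

```text
28.75 top [(array([384.9, 245.6,  39.7,   5.1]), 0.69)] [ 0.4765 -0.0107]
28.85 side [(array([283.1, 279.9,  80.1,  65.9]), 0.88)] [ 0.4287 -0.035 ]
28.95 top [(array([400.8, 244.3,  40.1,   3.8]), 0.54)] [ 0.4804 -0.0458]
29.05 side [(array([284.5, 284.2,  80.2,  65.4]), 0.7)] [ 0.4281 -0.0454]
[0.4303 0.0471 0.0835] [0.2685 0.4685 0.382 ]
```

Emit:
send_rows(motion="1 0 -5 -0.2 0; 1 0 -10 -0.4 0")

```text
clock: 29.3
eef_pos: [0.4216, -0.0522, 0.0838]
tool_rot: [0.042, 0.999, 0.019, -0.001]
ft_force: [1.2, 0.3, 0.1]
grip_width: -0.0001
grasp_force: 0.0
```

```bash
python3 lw.py
```

```text
29.35 top [(array([380.1, 267.4,  45.5,  53.7]), 0.77)] [ 0.4285 -0.0007]
29.45 side [(array([415.2, 282.2,  70.8,  26.2]), 0.73), (array([279.1, 264.9,  78.5,  65. ]), 0.56)] [ 0.6306 -0.1077]Traceback (most recent call last):
  File "lw.py", line 5, in <module>
    o,d=ray(n,r[0][0][0],r[0][0][1]); print(t,n,r,(o+d*(.045-o[2])/d[2])[:2])
              ~^^^
IndexError: list index out of range
```

```bash
sed -i 's/^    o,d=ray/    if not r: continue\n    o,d=ray/' lw.py; python3 lw.py; python3 - <<'E'
from h import *
vision.camera('top')
print([(np.round(b['rect'],1),round(b['conf'],2)) for b in boxes_of('top','nose_pliers')[:2]])
E
```

```text
29.65 top [(array([367.9, 266.6,  47.3,  53.3]), 0.83)] [0.4295 0.0261]
29.75 side [(array([276.4, 253.6,  74.1,  61.4]), 0.77)] [0.436  0.0336]
29.85 top [(array([359.6, 265.2,  48.5,  54.2]), 0.64), (array([329.4, 159.2,  37.6,  37.8]), 0.26)] [0.432  0.0444]
29.95 side [(array([272.6, 251. ,  75.9,  59.7]), 0.71)] [0.4315 0.0427]
[ 0.4208 -0.0533  0.0837] [-0.4391 -1.0806  0.3405]
[(array([411.9, 239.8,  65.2,  32.4]), 0.78)]
```

The lamp bounced off the pliers, which are within about 2 px of where they were, and is rolling slowly back toward the cradle at 0.09 m/s. I'll hover over the approach and drop the fingers behind it as a passive fence once it has passed.

Emit:
send_rows(motion="1 0 4 0.2 0; 1 0 8 0.8 0; 1 0 12 1.5 0; 1 0 16.5 2.2 0; 1 0 20.4 2.9 0")

```text
clock: 30.6
eef_pos: [0.44, 0.1522, 0.0626]
tool_rot: [0.046, 0.999, 0.02, -0.0]
ft_force: [0.2, -0.3, 0.8]
grip_width: 0.0001
grasp_force: 0.0
```

```bash
cat > l3.py <<'E'
from h import *
np.set_printoptions(precision=4,suppress=True)
seat=np.array([.4568,.299]);d=np.array([np.cos(np.radians(85)),np.sin(np.radians(85))])
for n in ('side','side'):
    t=bot.get_obs()['clock'];vision.camera(n); r=boxes_of(n,'lamp')
    for b in r[:2]:
        o,dd=ray(n,*b['rect'][:2]); q=(o+dd*(.045-o[2])/dd[2])[:2]; print(t,n,b['conf'],np.round(b['rect']),q,'s',(q-seat)@d,'lat',(q-seat)@[-d[1],d[0]])
o=bot.get_obs();print(o['clock'],o['eef_pos'],(np.array(o['eef_pos'])[:2]-seat)@d,o['ft_force'])
E
python3 l3.py
```

```text
30.6 side 0.63 [270. 237.  71.  57.] [0.4383 0.0845] s -0.21533990142473314 lat -0.00024371927236463767
30.7 side 0.83 [270. 238.  70.  54.] [0.4361 0.0819] s -0.21803857822007358 lat 0.0016886306140318184
30.7 side 0.46 [373. 226.  20.  51.] [0.6352 0.0573] s -0.22523893582693338 lat -0.19876837266878633
30.8 [0.4393 0.1507 0.0623] -0.14923900246391641 [-0.4178  0.1021 -1.4017]
```

Emit:
send_rows(motion="1 0 0 0 0; 1 0 0 0 0; 1 0 0 0 0")

```text
clock: 31.1
eef_pos: [0.4399, 0.1491, 0.0628]
tool_rot: [0.048, 0.999, 0.019, -0.001]
ft_force: [-0.4, -0.2, -0.8]
grip_width: 0.0001
grasp_force: 0.0
```

```bash
python3 l3.py; python3 - <<'E'
from h import *
w=vision.camera('wrist');b=boxes_of('wrist','lamp')[:2];print(b)
seat=np.array([.4568,.299]);d=np.array([np.cos(np.radians(85)),np.sin(np.radians(85))])
S=lambda s,z,l=0: np.array([*(seat+d*s+np.array([-d[1],d[0]])*l),z])
for s in (-230,-220,-210,-200,-190): print(s,np.round(wp(S(s/1e3-.045,.045,.056))),np.round(wp(S(s/1e3+.045,.045,.056))))
E
```

```text
31.1 side 0.77 [269. 235.  69.  57.] [0.4369 0.0904] s -0.20951254044226458 lat 0.0015992064108875867
31.1 side 0.53 [259. 193.  73.  57.] [0.4547 0.2457] s -0.05323484241141041 lat -0.0025917206059540613
31.2 side 0.66 [270. 236.  73.  58.] [0.4383 0.0867] s -0.21308077623662988 lat -5.8162037526843235e-05
31.3 [0.4399 0.1497 0.0627] -0.1502140453558753 [ 1.3137 -0.0196  0.4752]
[{'rect': [231.2, 233.7, 133.0, 189.4], 'conf': 0.65}]
-230 [141. 150.] [263. 143.]
-220 [152. 149.] [278. 142.]
-210 [165. 148.] [294. 142.]
-200 [177. 147.] [310. 142.]
-190 [191. 146.] [325. 142.]
```

The lamp has come to rest at s≈-210 mm, lateral about 0. Going back behind its top to start again.

Emit:
send_rows(motion="1 0 -2.5 -0.5 0; 1 0 -5 -0.5 0; 1 0 -7.4 0 0; 1 0 -7.4 0.8 0; 1 0 -7.4 1.1 0")

```text
clock: 31.9
eef_pos: [0.4324, 0.0768, 0.0481]
tool_rot: [0.047, 0.999, 0.019, -0.001]
ft_force: [-0.3, 1.0, -0.4]
grip_width: -0.0001
grasp_force: 0.0
```

Emit:
send_rows(motion="1 0 0 0.04 0; 1 0 0 0.08 0; 1 0 0 0.12 0; 1 0 0 0.15 0; 1 0 0 0.18 0")

```text
clock: 32.4
eef_pos: [0.433, 0.0774, 0.0471]
tool_rot: [0.046, 0.999, 0.019, -0.001]
ft_force: [-0.5, -0.0, 0.4]
grip_width: 0.0
grasp_force: 0.0
```

Emit:
send_rows(motion="1 0 0 0.03 0; 1 0 0 0.06 0; 1 0 0 0.09 0; 1 0 0 0.12 0; 1 0 0 0.15 0")

```text
clock: 32.9
eef_pos: [0.433, 0.0771, 0.0459]
tool_rot: [0.047, 0.999, 0.019, -0.001]
ft_force: [-1.6, 0.1, 6.9]
grip_width: -0.0003
grasp_force: 3.4
```

Emit:
send_rows(motion="1 0 0.5 -0.02 0; 1 0 1.4 -0.03 0; 1 0 2.8 -0.01 0; 1 0 5.7 0.08 0; 1 0 8.6 -1.5 0")

```text
clock: 33.4
eef_pos: [0.4391, 0.1621, 0.0625]
tool_rot: [0.047, 0.999, 0.019, -0.003]
ft_force: [1.0, -0.1, 0.3]
grip_width: -0.0001
grasp_force: 0.0
```

Emit:
send_rows(motion="1 0 2 -1.5 0; 1 0 4 -1.5 0; 1 0 5.6 -1.5 0; 1 0 5.6 -1.5 0; 1 0 5.6 -1.5 0")

```text
clock: 33.9
eef_pos: [0.4454, 0.2169, 0.0802]
tool_rot: [0.046, 0.999, 0.019, -0.001]
ft_force: [0.6, -0.8, -0.2]
grip_width: -0.0001
grasp_force: 0.0
```

Emit:
send_rows(motion="1 0 0 0 0; 1 0 0 0 0; 1 0 0 0 0; 1 0 0 0 0; 1 0 0 0 0")

```text
clock: 34.4
eef_pos: [0.4461, 0.217, 0.0809]
tool_rot: [0.047, 0.999, 0.019, -0.001]
ft_force: [-0.6, -0.0, -0.1]
grip_width: -0.0001
grasp_force: 0.0
```

```bash
cat > l4.py <<'E'
from l3 import *
S=lambda s,z,l=0: np.array([*(seat+d*s+np.array([-d[1],d[0]])*l),z])
t=bot.get_obs()['clock'];vision.camera('wrist');ss=np.arange(-260,20,2.)
e=np.array([[wp(S(s/1e3-.045,.045,.056))[0],wp(S(s/1e3+.045,.045,.056))[0]] for s in ss])
for b in boxes_of('wrist','lamp')[:1]:
    r=b['rect'];print(t,'wrist s',np.interp(r[0]-r[2]/2,e[:,0],ss),np.interp(r[0]+r[2]/2,e[:,1],ss),b['conf'],np.round(r))
E
python3 l4.py
```

```text
34.4 side 0.87 [259. 197.  68.  45.] [0.4508 0.2297] s -0.06955009919269135 lat -3.6883664083108524e-05
34.5 side 0.96 [257. 196.  58.  50.] [0.447  0.2313] s -0.06825892128478017 lat 0.003816978423983957
34.6 [0.4461 0.2172 0.0809] -0.0823817689812915 [-0.0027 -0.6383  0.0571]
34.6 wrist s -69.43969760143712 -68.04880409895492 0.82 [335. 210. 128. 158.]
```

Emit:
send_rows(motion="1 0 -0.3 0.8 0; 1 0 -0.3 1.6 0; 1 0 -0.3 2.3 0; 1 0 -0.3 2.6 0; 1 0 -0.3 2.75 0")

```text
clock: 35.2
eef_pos: [0.4453, 0.2152, 0.0525]
tool_rot: [0.047, 0.999, 0.019, -0.001]
ft_force: [-0.2, 0.1, 0.2]
grip_width: -0.0001
grasp_force: 0.0
```

Emit:
send_rows(motion="1 0 0 0.06 0; 1 0 0 0.11 0; 1 0 0 0.15 0; 1 0 0 0.19 0; 1 0 0 0.22 0")

```text
clock: 35.7
eef_pos: [0.4459, 0.2155, 0.0513]
tool_rot: [0.047, 0.999, 0.019, -0.001]
ft_force: [0.1, -0.7, 0.8]
grip_width: -0.0
grasp_force: 0.0
```

Emit:
send_rows(motion="1 0 0 0.03 0; 1 0 0 0.06 0; 1 0 0 0.08 0")

```text
clock: 36.0
eef_pos: [0.446, 0.2157, 0.0509]
tool_rot: [0.047, 0.999, 0.02, -0.001]
ft_force: [-2.0, -0.2, 5.9]
grip_width: 0.0005
grasp_force: 3.1
```

```bash
python3 l4.py
```

```text
36.0 side 0.6 [259. 202.  62.  46.] [0.4457 0.208 ] s -0.09166069304558976 lat 0.003133103536925459
36.0 side 0.35 [261. 190.  71.  64.] [0.4611 0.2539] s -0.0445550690857043 lat -0.008190842307155341
36.1 side 0.83 [260. 203.  62.  52.] [0.4481 0.2056] s -0.09384839679098783 lat 0.0005356062174363529
36.2 [0.446  0.2157 0.0509] -0.08389805270397026 [-1.421   0.1411  4.652 ]
36.2 wrist s -43.621747114459566 18.0 0.61 [420. 210. 219. 199.]
```

The lamp drifted back to about -92 mm and the palm is holding it there. That is the same state and eccentricity phase as my earlier second stroke, so I can replay that profile.

Emit:
send_rows(motion="1 0 0 -0.3 0; 1 0 0 -1 0; 1 0 -1.2 -1 0; 1 0 -2.3 -0.9 0; 1 0 -2.3 -0.4 0")

```text
clock: 36.8
eef_pos: [0.4434, 0.1907, 0.0533]
tool_rot: [0.048, 0.999, 0.019, -0.001]
ft_force: [0.8, -0.6, 0.4]
grip_width: 0.0002
grasp_force: 0.0
```

Emit:
send_rows(motion="1 0 0 0.2 0; 1 0 0 0.3 0; 1 0 0 0.36 0; 1 0 0 0.4 0; 1 0 0 0.43 0")

```text
clock: 37.3
eef_pos: [0.4437, 0.1928, 0.0491]
tool_rot: [0.046, 0.999, 0.019, -0.001]
ft_force: [0.6, 0.4, -0.3]
grip_width: -0.0002
grasp_force: 0.0
```

Emit:
send_rows(motion="1 0.01 0.4 -0.01 0; 1 0.01 0.8 -0.02 0; 1 0.02 1.2 -0.03 0; 1 0.03 1.9 -0.03 0; 1 0.03 2.6 -0.03 0")

```text
clock: 37.8
eef_pos: [0.4458, 0.2195, 0.051]
tool_rot: [0.046, 0.999, 0.02, -0.001]
ft_force: [-2.5, -0.0, 6.0]
grip_width: -0.0002
grasp_force: 2.6
```

Emit:
send_rows(motion="1 0 0.4 0.01 0; 1 0 0.8 0.015 0; 1 0.01 1.2 0.02 0; 1 0.01 1.5 0.02 0; 1 0.01 1.6 0.02 0")

```text
clock: 38.3
eef_pos: [0.4472, 0.2357, 0.0516]
tool_rot: [0.046, 0.999, 0.02, -0.001]
ft_force: [-1.2, -1.3, 6.0]
grip_width: -0.0
grasp_force: 3.1
```

Emit:
send_rows(motion="1 0 0.3 0.01 0; 1 0 0.5 0.015 0; 1 0 0.6 0.02 0; 1 0 0.6 0.02 0")

```text
clock: 38.7
eef_pos: [0.4477, 0.2417, 0.0516]
tool_rot: [0.046, 0.999, 0.02, -0.001]
ft_force: [-2.0, -0.2, 6.0]
grip_width: 0.0
grasp_force: 3.3
```

```bash
python3 l4.py
```

```text
38.7 side 0.64 [260. 199.  64.  46.] [0.4506 0.2209] s -0.07836605508492839 lat -0.0006711146156079444
38.8 side 0.71 [259. 195.  62.  51.] [0.4526 0.2356] s -0.06356508904035808 lat -0.0013223932262268591
38.9 [0.4477 0.2415 0.0517] -0.05802908590908158 [-2.0958  0.9733  7.3199]
38.9 wrist s -63.92735912526282 -62.614334426721236 0.87 [309. 239. 148. 205.]
```

Emit:
send_rows(motion="1 0 0 -0.3 0; 1 0 0 -1 0; 1 0 -1.2 -1 0; 1 0 -2.25 -0.9 0; 1 0 -2.25 -0.4 0")

```text
clock: 39.5
eef_pos: [0.4454, 0.2162, 0.0539]
tool_rot: [0.048, 0.999, 0.019, -0.001]
ft_force: [0.1, 0.3, 0.4]
grip_width: 0.0006
grasp_force: 0.0
```

Emit:
send_rows(motion="1 0 0 0.2 0; 1 0 0 0.32 0; 1 0 0 0.39 0; 1 0 0 0.44 0; 1 0 0 0.48 0")

```text
clock: 40.0
eef_pos: [0.4457, 0.2183, 0.0494]
tool_rot: [0.046, 0.999, 0.019, -0.001]
ft_force: [-0.3, -0.9, 3.6]
grip_width: -0.0002
grasp_force: 1.8
```

Emit:
send_rows(motion="1 0 0.25 -0.005 0; 1 0.01 0.5 -0.017 0; 1 0.01 0.8 -0.04 0; 1 0.01 1 -0.07 0")

```text
clock: 40.4
eef_pos: [0.4464, 0.228, 0.0509]
tool_rot: [0.047, 0.999, 0.019, -0.001]
ft_force: [-2.1, -3.6, 7.6]
grip_width: 0.0001
grasp_force: 4.0
```

```bash
python3 l4.py
```

```text
40.4 side 0.78 [258. 194.  64.  47.] [0.4513 0.2386] s -0.06069142591891842 lat 0.00019233382157282913
40.5 side 0.82 [258. 196.  60.  46.] [0.4505 0.2341] s -0.06522380578433327 lat 0.000622718092281256
40.6 [0.4463 0.2279 0.0509] -0.07170027405441293 [-1.8179 -1.504   7.4935]
40.6 wrist s -57.75503567654292 -55.795322089295944 0.84 [341. 238. 148. 206.]
```

On the ramp at 7.6 N, with a better offset than last time. I'll run up and over the crest with some momentum, then look.

Emit:
send_rows(motion="1 0 0.2 -0.042 0; 1 0 0.45 -0.09 0; 1 0 0.9 -0.158 0; 1 0 1.5 -0.231 0; 1 0 2.25 -0.325 0")

```text
clock: 41.2
eef_pos: [0.4482, 0.2503, 0.0556]
tool_rot: [0.047, 0.999, 0.019, -0.001]
ft_force: [-4.6, -2.1, 11.7]
grip_width: 0.0002
grasp_force: 6.0
```

Emit:
send_rows(motion="1 0 0.8 -0.11 0; 1 0 1.8 -0.2 0; 1 0 2.6 -0.216 0; 1 0 3.6 -0.176 0; 1 0 5.15 0.05 0")

```text
clock: 41.7
eef_pos: [0.4532, 0.3028, 0.0572]
tool_rot: [0.047, 0.999, 0.02, -0.001]
ft_force: [-3.4, 1.4, 4.0]
grip_width: -0.0001
grasp_force: 2.0
```

Emit:
send_rows(motion="1 0 0.8 0.22 0; 1 0 1.5 -0.2 0; 1 0 1.8 -1.5 0; 1 0 1 -3 0; 1 0 0 -4 0")

```text
clock: 42.2
eef_pos: [0.4537, 0.2993, 0.0969]
tool_rot: [0.046, 0.999, 0.019, -0.0]
ft_force: [-0.5, -0.3, 0.1]
grip_width: 0.0007
grasp_force: 0.0
```

```bash
cat > l5.py <<'E'
from l4 import *
def orange(im): 
    h=cv2.cvtColor(im,cv2.COLOR_RGB2HSV); return cv2.inRange(h,(3,150,90),(20,255,255))
ths=np.radians(np.arange(-100,101,5))
for n in ('wrist','side','top'):
    im=vision.camera(n); m=orange(im); k,lab,st,c=cv2.connectedComponentsWithStats(m)
    f=wp if n=='wrist' else (lambda q:proj(n,q))
    P=np.array([f(S(.042*np.sin(t),.047+.042*np.cos(t))) for t in ths])
    for i in range(1,k):
        if st[i,4]>25:
            D=np.hypot(*(P-c[i]).T); j=D.argmin(); print(n,st[i],np.round(c[i]),'theta',np.degrees(ths[j]),'dist',D[j].round(1))
o=bot.get_obs();print(o['clock'],o['eef_pos'])
E
python3 l5.py
```

```text
42.2 side 0.88 [254. 180.  56.  45.] [0.4572 0.3035] s 0.0044957468041123255 lat -1.036181573687813e-05
42.3 side 0.63 [254. 180.  58.  50.] [0.4562 0.3009] s 0.001849019282893921 lat 0.0007956063461775736
42.4 [0.4536 0.2991 0.0962] -0.00018456760785275395 [ 0.3045  0.1991 -0.0451]
42.4 wrist s 2.129185921003854 4.23695614655681 0.6 [320. 208. 122. 162.]
wrist [ 266  173   24   92 1488] [279. 219.] theta -45.0 dist 6.6
wrist [487 269  43  56 147] [508. 296.] theta 70.0 dist 159.8
wrist [540 321  38  38 425] [559. 335.] theta 70.0 dist 223.4
wrist [542 360   4  30  47] [544. 376.] theta 65.0 dist 237.0
side [241 170  29  16 347] [255. 178.] theta -55.0 dist 0.8
side [369 202  17  25 206] [377. 214.] theta -100.0 dist 121.8
side [379 271  54   9  85] [406. 273.] theta -100.0 dist 169.7
side [379 282  52   8 110] [403. 287.] theta -100.0 dist 174.1
top [309 143  31  28 247] [325. 158.] theta -100.0 dist 112.8
top [ 90 160  18  10  44] [100. 163.] theta 80.0 dist 152.0
top [ 89 167  18  11  49] [ 97. 173.] theta 80.0 dist 148.5
top [253 239   9  12  87] [257. 245.] theta -45.0 dist 7.2
top [  0 288  11  24 138] [  3. 299.] theta 80.0 dist 227.6
42.65 [0.453  0.2997 0.0953]
```

Seated: the lamp reads s≈+2–4 mm against the estimated seat, side and wrist cameras agreeing. The hatch is about 50° short of the top, on the ramp side. Now touching down slowly to start the turn.

Emit:
send_rows(motion="1 0 -1.34 1 0; 1 0 -1.34 2.2 0; 1 0 -1.34 3.3 0; 1 0 -1.34 3.9 0; 1 0 -1.34 4.1 0")

```text
clock: 43.15
eef_pos: [0.4514, 0.2882, 0.053]
tool_rot: [0.046, 0.999, 0.019, -0.002]
ft_force: [0.0, -0.4, 0.5]
grip_width: 0.0002
grasp_force: 0.0
```

Emit:
send_rows(motion="1 0 0 0.06 0; 1 0 0 0.11 0; 1 0 0 0.16 0; 1 0 0 0.2 0; 1 0 0 0.23 0")

```text
clock: 43.65
eef_pos: [0.4523, 0.2884, 0.0523]
tool_rot: [0.047, 0.999, 0.019, -0.001]
ft_force: [-0.0, -0.4, 0.0]
grip_width: -0.0001
grasp_force: 0.0
```

Emit:
send_rows(motion="1 0 0 0.03 0; 1 0 0 0.06 0; 1 0 0 0.08 0")

```text
clock: 43.95
eef_pos: [0.4522, 0.2884, 0.0515]
tool_rot: [0.047, 0.999, 0.019, -0.001]
ft_force: [-0.7, 0.1, 1.7]
grip_width: -0.0001
grasp_force: 1.0
```

Emit:
send_rows(motion="1 0 0.2 0 0; 1 0 0.4 0 0; 1 0 0.6 0 0; 1 0 0.8 0 0; 1 0 1 0 0")

```text
clock: 44.45
eef_pos: [0.4532, 0.2981, 0.0528]
tool_rot: [0.047, 0.999, 0.019, -0.0]
ft_force: [-1.9, -3.6, 7.2]
grip_width: -0.0003
grasp_force: 3.9
```

```bash
python3 l5.py | grep -v "top\|dist [0-9][0-9]"; sed -i 's/S(.042\*np.sin(t)/S(.0025+.042*np.sin(t)/; s/-100,101,5/-100,101,1/' l5.py
```

```text
44.45 side 0.56 [255. 179.  59.  45.] [0.4594 0.3071] s 0.008341646255873997 lat -0.0018868347511335273
44.55 side 0.63 [254. 180.  60.  45.] [0.4568 0.3026] s 0.0036284811822144968 lat 0.0003317604191102892
44.65 [0.4532 0.2984 0.0524] -0.0008735444882602083 [-1.6178 -1.8128  5.8436]
44.65 wrist s 2.291240389140737 6.616941920603574 0.55 [326. 238. 152. 208.]
side [240 166  30  16 336] [255. 174.] theta -40.0 dist 1.1
44.9 [0.4532 0.2984 0.0524]
```

The turn is working; the hatch is now at about -40°. Continuing with a 20 mm stroke, then a short second stroke, then clear away and measure.

Emit:
send_rows(motion="1 0 0.4 0 0; 1 0 0.8 0 0; 1 0 1.2 0.005 0; 1 0 1.6 0.025 0; 1 0 2 0.065 0")

```text
clock: 45.4
eef_pos: [0.4551, 0.3184, 0.0528]
tool_rot: [0.047, 0.999, 0.019, -0.0]
ft_force: [-1.8, -1.4, 7.0]
grip_width: -0.0
grasp_force: 3.3
```

Emit:
send_rows(motion="1 0 0 -0.2 0; 1 0 0 -0.8 0; 1 0 -1.2 -0.9 0; 1 0 -2.3 -0.8 0; 1 0 -2.3 -0.5 0")

```text
clock: 45.9
eef_pos: [0.4523, 0.2931, 0.0556]
tool_rot: [0.048, 0.999, 0.019, -0.001]
ft_force: [0.3, 0.7, 0.5]
grip_width: -0.0002
grasp_force: 0.0
```

Emit:
send_rows(motion="1 0 0 0.2 0; 1 0 0 0.3 0; 1 0 0 0.36 0; 1 0 0 0.41 0; 1 0 0 0.44 0")

```text
clock: 46.4
eef_pos: [0.4528, 0.2955, 0.0516]
tool_rot: [0.046, 0.999, 0.019, -0.001]
ft_force: [-0.4, -0.2, 1.5]
grip_width: 0.0002
grasp_force: 0.9
```

Emit:
send_rows(motion="1 0 0.2 0 0; 1 0 0.4 0 0; 1 0 0.6 0 0; 1 0 0.8 0 0; 1 0 0.8 0 0")

```text
clock: 46.9
eef_pos: [0.4537, 0.3038, 0.0519]
tool_rot: [0.046, 0.999, 0.02, -0.001]
ft_force: [0.2, -0.8, 0.4]
grip_width: 0.0002
grasp_force: 0.0
```

Emit:
send_rows(motion="1 0 0 -0.1 0; 1 0 0 -0.8 0; 1 0 2 -3 0; 1 0 5 -4 0; 1 0 7 -4 0")

```text
clock: 47.4
eef_pos: [0.4617, 0.3739, 0.0973]
tool_rot: [0.046, 0.999, 0.021, 0.001]
ft_force: [0.7, -0.9, 0.3]
grip_width: 0.0001
grasp_force: 0.0
```

```bash
python3 l5.py | grep -v "dist [0-9][0-9]"; python3 - <<'E'
from l5 import *
im=vision.camera('wrist'); m=orange(im); ys,xs=np.nonzero(m[:, :]); 
for t in (-20,-10,0,10,20):
    t=np.radians(t); print(np.degrees(t).round(), 'wrist',np.round(wp(S(.0025+.042*np.sin(t),.047+.042*np.cos(t)))),'side',np.round(proj('side',S(.0025+.042*np.sin(t),.047+.042*np.cos(t))),1),'top',np.round(proj('top',S(.0025+.042*np.sin(t),.047+.042*np.cos(t))),1))
E
```

```text
47.4 side 0.73 [253. 181.  59.  42.] [0.4526 0.3001] s 0.0007611559125065001 lat 0.004315501677541424
47.5 side 0.67 [252. 181.  56.  47.] [0.4516 0.3009] s 0.001461592811899618 lat 0.005348103247318592
47.6 [0.4597 0.3712 0.0943] 0.07219256785287045 [-0.5535  0.4126 -0.2549]
47.6 wrist s -2.8693616715409815 8.291585974673087 0.89 [229. 215. 126. 169.]
wrist [ 184  182   48   90 3056] [208. 226.] theta -8.0 dist 5.2
side [239 161  30  12 229] [253. 166.] theta -17.0 dist 1.0
top [235 238  19  31 415] [244. 253.] theta -11.0 dist 1.5
47.85 [0.4598 0.3703 0.0942]
47.85 side 0.85 [254. 181.  59.  46.] [0.4557 0.2996] s 0.0005303663396754025 lat 0.0011971559127002323
47.95 side 0.6 [255. 182.  60.  46.] [0.4575 0.2957] s -0.0032354849758095853 lat -0.0009931254015136397
48.05 [0.4601 0.3709 0.0945] 0.07192491904373967 [ 0.3909 -0.6947 -0.5862]
48.05 wrist s -2.6862520593778223 6.448589386333619 0.76 [227. 214. 123. 166.]
wrist [ 182  181   49   90 3034] [207. 225.] theta -8.0 dist 5.4
wrist [456 276  29  36 107] [469. 292.] theta 87.0 dist 204.8
wrist [314 323  12  18 143] [319. 332.] th
[... 260 characters left out ...]
t 169.6
side [379 282  51   8 101] [402. 287.] theta -100.0 dist 173.1
top [309 143  31  28 241] [325. 158.] theta -100.0 dist 113.4
top [ 90 160  18  18 119] [ 99. 169.] theta 79.0 dist 148.4
top [235 238  19  31 414] [244. 253.] theta -11.0 dist 1.6
top [  0 288   8  13  72] [  3. 293.] theta 78.0 dist 225.8
top [  0 301  11  11  60] [  4. 306.] theta 78.0 dist 227.4
48.3 [0.4601 0.3713 0.0945]
-20.0 wrist [195. 229.] side [254.3 166.9] top [247.1 251.4]
-10.0 wrist [204. 230.] side [253.8 164.7] top [243.6 251. ]
0.0 wrist [214. 230.] side [253.3 162.9] top [240.2 250.6]
10.0 wrist [225. 230.] side [252.9 161.7] top [236.8 250.2]
20.0 wrist [235. 229.] side [252.5 161. ] top [233.7 249.8]
```

θ≈-11° (wrist -8°, top -11°, dead reckoning -12°). One last 8 mm stroke with slightly more contact, then clear away, check and hand in.

Emit:
send_rows(motion="1 0 -3 0 0; 1 0 -6 0 0; 1 0 -7.8 1.5 0; 1 0 -7.8 3 0; 1 0 -7.8 3.5 0")

```text
clock: 48.85
eef_pos: [0.4518, 0.294, 0.0553]
tool_rot: [0.047, 0.999, 0.019, -0.002]
ft_force: [0.6, -0.6, -0.4]
grip_width: -0.0001
grasp_force: 0.0
```

Emit:
send_rows(motion="1 0 0 0.25 0; 1 0 0 0.4 0; 1 0 0 0.47 0; 1 0 0 0.51 0; 1 0 0 0.55 0")

```text
clock: 49.35
eef_pos: [0.453, 0.2957, 0.0513]
tool_rot: [0.046, 0.999, 0.02, -0.0]
ft_force: [0.4, 0.2, -0.7]
grip_width: 0.0005
grasp_force: 0.3
```

Emit:
send_rows(motion="1 0 0.2 0 0; 1 0 0.4 0 0; 1 0 0.6 0.005 0; 1 0 0.8 0.007 0; 1 0 0.8 0.007 0")

```text
clock: 49.85
eef_pos: [0.4537, 0.3036, 0.0515]
tool_rot: [0.046, 0.999, 0.019, -0.001]
ft_force: [-0.4, -1.7, 2.5]
grip_width: 0.0
grasp_force: 1.3
```

Emit:
send_rows(motion="1 0 0 -0.1 0; 1 0 0 -0.8 0; 1 0 2 -3 0; 1 0 5 -4 0; 1 0 7 -4 0")

```text
clock: 50.35
eef_pos: [0.4616, 0.374, 0.0965]
tool_rot: [0.046, 0.999, 0.021, 0.001]
ft_force: [0.6, -0.5, -0.5]
grip_width: 0.0001
grasp_force: 0.0
```

```bash
cat > fin.py <<'E'
from l5 import *
est={}
for n in ('wrist','top'):
    im=vision.camera(n); k,lab,st,c=cv2.connectedComponentsWithStats(orange(im))
    f=wp if n=='wrist' else (lambda q:proj('top',q))
    P=np.array([f(S(.0025+.042*np.sin(t),.047+.042*np.cos(t))) for t in ths])
    for i in range(1,k):
        D=np.hypot(*(P-c[i]).T)
        if st[i,4]>150 and D.min()<8: est[n]=np.degrees(ths[D.argmin()])
print('EST',est)
if est and abs(np.mean(list(est.values())))<5: print('DONE',workorder.job_done())
E
python3 fin.py | grep -v "dist [0-9][0-9]"
```

```text
50.35 side 0.82 [254. 180.  59.  44.] [0.4558 0.3015] s 0.0024037905789476587 lat 0.0011721999136072464
50.45 side 0.61 [254. 182.  57.  48.] [0.4553 0.295 ] s -0.0041521160299059405 lat 0.0011503779964284187
50.45 side 0.49 [401. 238.  10.  43.] [0.6667 0.0043] s -0.2752965840051584 lat -0.23478559266750157
50.55 [0.4595 0.3713 0.0935] 0.07224107093568256 [ 0.6963 -0.5834 -0.2528]
50.55 wrist s -35.51047425544994 18.0 0.64 [234. 199. 204. 162.]
wrist [ 190  183   52   89 3471] [216. 226.] theta 1.0 dist 5.1
side [239 161  29   9 167] [253. 165.] theta 64.0 dist 0.9
top [232 237  18  31 408] [241. 252.] theta -2.0 dist 1.5
50.8 [0.4598 0.3704 0.0936]
EST {'wrist': np.float64(1.0), 'top': np.float64(-2.0)}
the job is handed in; nothing more can be done
DONE None
```

The job is handed in: the lamp measured as seated on the rollers with the hatch within about 2° of straight up (wrist +1°, top -2°), and the hand clear at about 51 s. On the first ramp attempt it rolled back across the table and apparently bounced off the nose pliers, which moved no more than about 4 mm.

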